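# Put the spare parts away in the bolted double-door locker

### The job

Put the spare parts that lie on the bench (whichever there are of fuel filter, carton, bearing ring and pulley) away in the locker: with the passive leaf still shut draw its flush bolt fully up, swing both leaves wide open, swing the cam lever right out to free the tray, pull the tray all the way out and set each part down on its floor, none on top of another. Then push the tray fully home, swing the lever back to lock it, shut both leaves completely and push the bolt fully down. Leave the jar, the spray can and the wrench where they are.

Things in the scene. Friction and masses are not known exactly. Their poses are not given: they have to be found in the camera images.
- locker: low tan sheet-metal locker, fixed: 376 mm wide, 140 mm tall, 240 mm deep behind its leaves. Origin: on the bench, mid-width, in the plane of the hinges (= front edge of the roof). x points to its back, y to its left leaf as the robot sees it. The two box-shaped leaves (178 mm wide, 14 to 140 mm high) stand 50 mm out before that plane; a sill 12 mm high runs to 80 mm before it
- active (a joint): active leaf, on the locker's -y side (hinge at locker y = -180 mm): 0 shut, grows to 1.95 rad as it swings out towards the robot and to -y; 0 to 0.3 at the start. Has no catch; stays where it is left (about 0.12 N m of friction)
- active_hinge (a point): point on the vertical hinge line of the active leaf, 70 mm above the bench
- active_grip (a point): on the axis of the active leaf's pull, at the height to grip: an upright round steel bar 13 mm thick, 90 to 150 mm above the bench, free at its top end, held at its foot by a 10 mm thick arm (89 to 99 mm high) 35 mm before the leaf's face; this point is 134 mm above the bench
- passive (a joint): passive leaf, on the locker's +y side (hinge at locker y = +180 mm): 0 shut (start), grows to 1.95 rad as it swings out towards the robot and to +y. Held shut by the bolt until that is withdrawn; otherwise as the active leaf
- passive_hinge (a point): point on the vertical hinge line of the passive leaf, 70 mm above the bench
- passive_grip (a point): on the axis of the passive leaf's pull, the same kind of bar as on the active leaf, 75 mm from the hinge line across the leaf; 134 mm above the bench
- bolt (a joint): flush bolt: upright rod in a channel on the front of the passive leaf near its free edge (locker y = +30 mm when shut), dropping into a hole in the sill. 0 = shot (down, start), 0.020 m = withdrawn (up). Moves straight up and down with about 3 N, stays where it is put. Can be shot only when the leaf is quite shut (9 mm rod, about 6 mm of play in the hole)
- bolt_knob (a point): middle of the bolt's upright round brass knob, 16 mm thick and 28 mm tall, above the leaf's top edge; 160 mm above the bench when shot
- lever (a joint): cam lever on the left part of the tray's front, on a vertical pivot. 0 = locked (start): its arm lies along the tray's front, pointing to -y, and its hooked tail is caught behind a pin under the roof's edge, so the tray cannot come out. Grows to 1.57 rad = free as the knob is swung out towards the robot. About 1 N at the knob; stays where it is put
- lever_knob (a point): on the axis of the lever's upright round black knob, 13 mm thick, 94 to 130 mm above the bench, 55 mm from the pivot at the end of the arm (a 10 mm bar 88 to 98 mm high); this point is 118 mm above the bench. When locked it is 22 mm before the front edge of the roof
- lever_pivot (a point): on the lever's pivot axis, 118 mm above the bench
- tray (a joint): pull-out tray: 0 = home in the locker (start), 0.130 m = fully out towards the robot. Slides with about 2 N, stays where it is left; held by the lever at 0
- tray_pull (a point): middle of the gap between the tray's front plate and its pull (horizontal bar 9 mm thick, 120 mm long, axis 36 mm before the plate, 72 mm above the bench); the gap is 31 mm front to back, open from above once the leaves are open. This point is at the bar's height, 16 mm before the plate. The plate reaches from 14 to 85 mm above the bench
- tray_floor (a point): on the tray's floor (steel, 18 mm above the bench), mid-width, 65 mm behind the outside of its front plate; axes as the locker. The inside runs from 59 mm before (-x) to 131 mm behind (+x) this point and 153 mm to either side; side and back walls stand 32 mm above the floor. With the tray fully out this point is 65 mm before the roof's edge
- filter_mid (a point): centre of a fuel filter: upright aluminium can with a black cap, 51 mm across, 50 mm tall (a short nipple on top makes 58). A spare part; may be absent
- carton_mid (a point): centre of a small plain cardboard carton, 34 mm (its x) by 48 mm (its y), 58 mm tall. A spare part; may be absent
- bearing_mid (a point): centre of a bare steel bearing ring lying flat, 52 mm across, bore 24 mm, 22 mm tall. A spare part; may be absent
- pulley_mid (a point): centre of a dark steel V-belt pulley lying flat, 54 mm across its flanges, a 36 mm groove between 8 and 24 mm up, 30 mm tall at the rim, with a 28 mm hub on top to 44 mm. A spare part; may be absent
- jar: amber jar, 72 mm across, 90 mm tall, standing by the locker; origin under its centre. Not part of the job
- spray: grey spray can, 54 mm across, 170 mm tall, standing by the locker; origin under its centre. Not part of the job
- wrench: steel wrench, 170 mm long, lying on the bench; origin under its middle. Not part of the job
Not all that is in view belongs to the job. Of the things shaped like the part that bears carton_mid, the cardboard one is meant. There is more than one size of the part that bears bearing_mid; the job needs the smaller.

How it is judged:
On the way, in this order (a step that is already met when the one before it is completed fails the run):
1. the bolt is drawn up while the passive leaf is still shut (value of joint bolt above 0.015 m and value of joint passive below 0.06 rad), for 0.1 s.
2. both leaves stand wide open, the lever is free and the tray is pulled out (value of joint each of active, passive above 1.3 rad and value of joint lever above 1.2 rad and value of joint tray above 0.115 m), for 0.2 s.
3. every part lies in the pulled-out tray (value of joint tray above 0.09 m and x of filter_mid in the frame of tray_floor between -0.062 and 0.134 m and y of filter_mid in the frame of tray_floor between -0.156 and 0.156 m and z of filter_mid in the frame of tray_floor between 0 and 0.04 m and x of carton_mid in the frame of tray_floor between -0.062 and 0.134 m and y of carton_mid in the frame of tray_floor between -0.156 and 0.156 m and z of carton_mid in the frame of tray_floor between 0 and 0.044 m and x of bearing_mid in the frame of tray_floor between -0.062 and 0.134 m and y of bearing_mid in the frame of tray_floor between -0.156 and 0.156 m and z of bearing_mid in the frame of tray_floor between 0 and 0.026 m and x of pulley_mid in the frame of tray_floor between -0.062 and 0.134 m and y of pulley_mid in the frame of tray_floor between -0.156 and 0.156 m and z of pulley_mid in the frame of tray_floor between 0 and 0.037 m), for 0.3 s.
4. the tray is home and locked with the lever (value of joint tray below 0.008 m and value of joint lever below 0.25 rad), for 0.2 s.
At the end, for the whole second after the job is handed in: Every part present is inside the tray, no more than 15 mm above the height at which it stands on the tray floor; the tray is home (within 8 mm), the lever locked (within 0.25 rad), both leaves shut (within 0.05 rad) and the bolt down (within 5 mm) (all of step 4 and value of joint each of active, passive below 0.05 rad and value of joint bolt below 0.005 m and x of filter_mid in the frame of tray_floor between -0.062 and 0.134 m and y of filter_mid in the frame of tray_floor between -0.156 and 0.156 m and z of filter_mid in the frame of tray_floor between 0 and 0.04 m and x of carton_mid in the frame of tray_floor between -0.062 and 0.134 m and y of carton_mid in the frame of tray_floor between -0.156 and 0.156 m and z of carton_mid in the frame of tray_floor between 0 and 0.044 m and x of bearing_mid in the frame of tray_floor between -0.062 and 0.134 m and y of bearing_mid in the frame of tray_floor between -0.156 and 0.156 m and z of bearing_mid in the frame of tray_floor between 0 and 0.026 m and x of pulley_mid in the frame of tray_floor between -0.062 and 0.134 m and y of pulley_mid in the frame of tray_floor between -0.156 and 0.156 m and z of pulley_mid in the frame of tray_floor between 0 and 0.037 m); the robot touches nothing.
It fails at once if the jar is pushed more than 50 mm or knocked over (distance of jar from where it was at the start of the episode above 0.05 m or angle between jar's own z axis and vertical above 0.6 rad).
It fails at once if the spray can is pushed more than 50 mm or knocked over (distance of spray from where it was at the start of the episode above 0.05 m or angle between spray's own z axis and vertical above 0.6 rad).
It fails at once if the wrench is pushed more than 50 mm (distance of wrench from where it was at the start of the episode above 0.05 m).
Of filter, carton, bearing, pulley only 2 to 3 are there at a start; the rules pass over those that are not, and their reading is None.
At some moment in a run one of filter, carton, bearing, pulley may be knocked a few centimetres aside while the robot is not near it.
Once in a run the grip may slacken for a moment while it holds something.
It also fails if it takes over 210 s, if anything falls off the work surface, if the arm or the gripper's body presses on something with over 40 N, if the wrist force passes 120 N, or if a joint passes its speed limit or range.

### The arm

A 6-joint arm with a two-finger parallel gripper is mounted at the origin on the work surface. World frame = base frame: x ahead of the robot, y to its left, z up, the work surface at z = 0. Lengths are in m, angles in rad, forces in N, time in s.
With the tool pointing down it reaches from about 0.375 to 0.925 m from the base axis. Payload 5.7 kg.
Tool frame: the origin (TCP) lies between the finger pads; the fingertips stand 14 mm ahead of it and the grasp point (between the pads) lies 5 mm behind it; z points along the fingers, x is the direction in which the jaws open and shut, and the axes are right-handed (so a half turn about z gives the same grasp; the last joint's range is limited). The gripper opens to 85 mm and grips with 20 to 120 N. Pads are 22 mm wide; open, the fingers measure 114 mm over their backs; the gripper's body (76 mm by 85 mm) begins 54 mm behind the grasp point. The pads swing forward as they close: fully open they stand 13 mm farther back than shut.
Start: joints at [1.136, 0.359, 1.51, -0, 1.272, -0.115], TCP at [0.189, 0.57, 0.245] pointing down, gripper open.
Joint ranges: [-2.97, 2.97], [-1.01, 2.36], [0.21, 2.38], [-0.96, 4.11], [0.2, 2.71], [-2.98, 2.98]. Speed limits (rad/s): [2.39, 2.39, 3.14, 3.14, 3.14, 3.14].

### API

Orientations are given as a rotation vector (axis times angle).
In Python, from bench import env, cams, hand_in, nets gives the robot as it stands.
- The arm moves only by the tool drive_tool, never from a script. Its argument "moves" is one flat list of numbers, 6 for each row, row after row: the shift along the tool's x, y, z in m, then the turn, a rotation vector about the tool's x, y, z in degrees. A call has 1 to 8 rows; each row shifts and turns the commanded pose from where the row before left it, along the tool's axes as they then stand; what a row does not reach is not made up. A row lasts 1/10 s, in which the tool goes at most 50 mm and 8.59 degrees, less where a joint would pass 70% of its speed; a pose out of reach is approached as far as the arm can. A call is refused whole if a number of a shift passes 0.05 or a number of a turn 8.59, either way. A call with a gripper value outside its range is refused whole. "claw" is the opening, from 0 (shut) to 1 (fully open), set as the call begins (left out, the last holds). The fingers move at their own pace and stop on an object; the grip force is fixed at half the most. Time passes only in rows, so rows that do not move let the fingers close. It gives the time, the measured TCP pose, the force and the opening at its end, in the units of the state.
- env.read_state(): the state, without advancing time (a new reading comes with each control period).
- cams.get_image(name): name is "side" or "top" or "wrist"; returns a dict with "color" (384x512x3 uint8, blue, green, red), "fovy" (degrees; the focal length in pixels is half the picture's height over the tangent of half this angle, whatever the lens; pixels are square), "cx", "cy" (the principal point, pixels), "position" and "orientation" of the camera in the world. Camera axes: x right, y up, looking along -z (the intrinsics and any distortion apply to the point x, -y, -z); pixel columns grow to the right and rows downward; lengths in m; the calibration is good to about 2 mm. A picture is of the moment at which its call begins. There is no depth.
- hand_in(): hands the job in, once; it reports no verdict.
Trained networks look in a picture, given as the dict that the camera call returned (one of the last four; its "shot" number tells which), for a name from the list of things; names that differ only in an ending like _2 or _b are one class to them, and where a whole thing is asked for, a point or a joint stands for the part that bears it (a point fixed in the world has none). Each returns a list of dicts, best first, with "conf" (0 to 1); they miss things now and then, are a little off and sometimes report something else, mostly with a low value. They report only what shows in the picture. A call takes as long as a camera call. They do not tell look-alikes from the thing itself.
- nets.silhouettes(name, picture): "region" (384x512 bool, what is visible of it) and "bbox" ([left, top, width, height] in pixels, round what is visible of it).
The state is a dict: "clock": time; "qpos": joint angles; "joint_vel": joint speeds; "joint_torque": joint torques, N m; "tool_pos": TCP position; "tool_rot": TCP orientation; "ft_force": force on the tool from outside, world axes, zero at the start; "torque": the same for the moment, N m; "gripper_width": finger opening in m.
Only numpy, scipy, OpenCV 4.12 (cv2) and the standard library are available. Lean on these libraries where they do the work, as an engineer would, in place of code of your own. Each camera call takes 0.05 s, during which the arm holds its last target.

## Working session

There is one attempt and no reset: what is moved stays moved. The work goes in short steps, Python scripts to look and compute and a tool call to move; the robot and the scene stay as the last step left them, time stands still between calls to the robot, and variables do not carry over. Pictures are saved under pics/ and viewed, and the job is handed in when it is done.

Besides the shell and the picture viewer there is one more tool, called after "Emit:" by a JSON object that holds its "method" and its "body". drive_tool: Moves the arm, as the interface text tells. Its arguments: {"type":"object","properties":{"moves":{"type":"array","items":{"type":"number"}},"claw":{"type":"number"}},"required":["moves"]}

```bash
ls -la; mkdir -p pics; python3 - <<'E'
from bench import env, cams, hand_in, nets
import cv2
s=env.read_state(); print(s)
for n in ["side","top","wrist"]:
    p=cams.get_image(n); print({k:v for k,v in p.items() if k!="color"}); cv2.imwrite(f"pics/{n}0.png",p["color"])
E
```

```text
total 12
drwxr-xr-x  3 agent agent 4096 Dec  6 12:04 .
drwxr-xr-x 23 root  root  4096 Dec  6 12:04 ..
drwxr-xr-x  2 agent agent 4096 Dec  6 12:04 pics
{'clock': 0.0, 'qpos': array([ 1.13589467e+00,  3.59524327e-01,  1.51145541e+00, -1.08108269e-05,
        1.27247996e+00, -1.15094380e-01]), 'joint_vel': array([ 0.00069484,  0.00068863, -0.00100219, -0.00218327,  0.00171558,
        0.00201006]), 'joint_torque': array([ 2.42426926e-03, -5.27621627e+01, -2.78622293e+01,  3.39838971e-05,
        1.33585473e-02, -4.48440005e-06]), 'tool_pos': array([0.18835765, 0.56897207, 0.24443331]), 'tool_rot': array([ 2.54605598,  1.83886112, -0.00255028]), 'ft_force': array([-0.1169116 , -0.40756668, -0.1882962 ]), 'torque': array([-0.01815646,  0.03488599,  0.00853461]), 'gripper_width': 0.0852312432905949}
{'fovy': 50.39185256980644, 'cx': 259.4401423078038, 'cy': 187.00057806527576, 'position': array([ 0.23703674, -1.05671042,  0.81199511]), 'orientation': array([ 0.99416289, -0.14489771, -0.26590805]), 'shot': 1}
{'fovy': 52.15874864457691, 'cx': 254.54600801136408, 'cy': 193.2547920904964, 'position': array([0.41359066, 0.0098254 , 1.22291667]), 'orientation': array([ 0.07838864, -0.11808041, -1.55990598]), 'shot': 2}
{'fovy': 65.30425178084216, 'cx': 256.0962556372078, 'cy': 190.07261893263575, 'position': array([0.1134918 , 0.59458811, 0.37440469]), 'orientation': array([-0.27196763, -0.19352171,  1.24031425]), 'shot': 3}
```

View pics/side0.png

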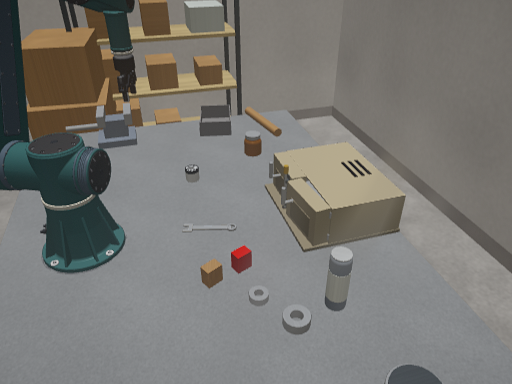

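View pics/top0.png

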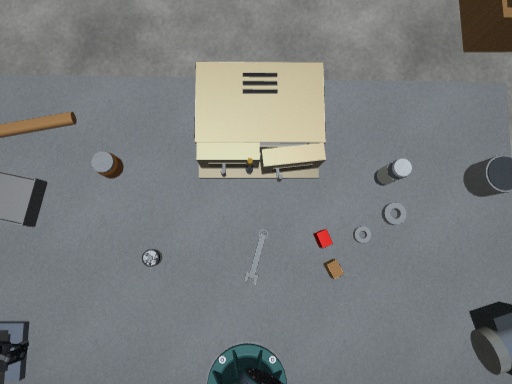

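View pics/wrist0.png

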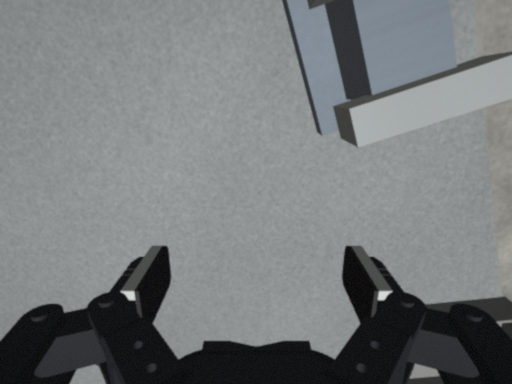

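The side view shows the carton look-alikes, brown (212,273) and red (241,259), and two rings, small (259,295) and large (297,319). The filter is at (192,172), the wrench at (210,228), the jar at (252,143) and the spray can at (339,275). The top view shows the same: filter (151,258), brown carton (334,269), small ring (362,235) and wrench (258,257). I see no pulley. Next I'll write helpers and measure.

```bash
cat > h.py <<'E'
from bench import env, cams, hand_in, nets
import cv2, numpy as np
from scipy.spatial.transform import Rotation as R
from scipy.optimize import least_squares
def K(p):
    H=p["color"].shape[0]; f=H/2/np.tan(np.radians(p["fovy"])/2)
    return f,p["cx"],p["cy"]
def proj(p,X):
    X=np.atleast_2d(X); f,cx,cy=K(p)
    c=R.from_rotvec(p["orientation"]).inv().apply(X-p["position"])
    return np.c_[cx+f*c[:,0]/-c[:,2], cy+f*(-c[:,1])/-c[:,2]]
def ray(p,u,v):
    f,cx,cy=K(p); d=np.array([(u-cx)/f,-(v-cy)/f,-1.])
    return np.array(p["position"]),R.from_rotvec(p["orientation"]).apply(d)
def onz(p,u,v,z):
    o,d=ray(p,u,v); return o+d*(z-o[2])/d[2]
def tri(obs):
    A=np.zeros((3,3));b=np.zeros(3)
    for p,u,v in obs:
        o,d=ray(p,u,v); d=d/np.linalg.norm(d); M=np.eye(3)-np.outer(d,d); A+=M;b+=M@o
    X=np.linalg.solve(A,b)
    return X,[np.linalg.norm(proj(p,X)[0]-[u,v]) for p,u,v in obs]
def save(p,n,crop=None,k=1):
    im=p["color"]
    if crop: x0,y0,x1,y1=crop; im=im[y0:y1,x0:x1]
    if k!=1: im=cv2.resize(im,None,fx=k,fy=k,interpolation=cv2.INTER_CUBIC)
    cv2.imwrite(f"pics/{n}.png",im)
def pose():
    s=env.read_state(); return s, np.array(s["tool_pos"]), R.from_rotvec(s["tool_rot"])
def down(yaw):
    # tool z down, tool x at world angle yaw
    c,s=np.cos(yaw),np.sin(yaw)
    return R.from_matrix(np.c_[[c,s,0],[s,-c,0],[0,0,-1]])
def to(target,Rt=None,start=None):
    """tool-frame shift and rotvec (deg) from current to target"""
    s,t,r=pose()
    d=r.inv().apply(np.array(target)-t)
    rv=np.degrees((r.inv()*Rt).as_rotvec()) if Rt is not None else None
    return d,rv
E
python3 - <<'E'
from h import *
import pickle
a=cams.get_image("side");b=cams.get_image("top")
pickle.dump((a,b),open("st.pkl","wb"))
for n in ["filter_mid","carton_mid","bearing_mid","pulley_mid","jar","spray","wrench","locker","bolt_knob","active_grip","passive_grip"]:
    for p,q in ((a,"side"),(b,"top")):
        print(n,q,[(round(d["conf"],2),list(np.round(d["bbox"])),np.argwhere(d["region"]).mean(0)[::-1].round(1)) for d in nets.silhouettes(n,p)][:4])
save(b,"topc",(180,50,340,190),5)
save(a,"sidec",(250,130,410,250),5)
E
```

```text
filter_mid side [(0.54, [np.float64(188.0), np.float64(166.0), np.float64(11.0), np.float64(19.0)], array([192.3, 173.6])), (0.44, [np.float64(268.0), np.float64(152.0), np.float64(39.0), np.float64(41.0)], array([284.3, 170.4])), (0.16, [np.float64(282.0), np.float64(178.0), np.float64(48.0), np.float64(68.0)], array([307. , 211.1]))]
filter_mid top [(0.83, [np.float64(142.0), np.float64(248.0), np.float64(24.0), np.float64(19.0)], array([151.6, 257.8])), (0.44, [np.float64(263.0), np.float64(143.0), np.float64(43.0), np.float64(6.0)], array([278.5, 144.9]))]
carton_mid side [(0.77, [np.float64(200.0), np.float64(257.0), np.float64(22.0), np.float64(28.0)], array([211.2, 273.2])), (0.67, [np.float64(229.0), np.float64(248.0), np.float64(22.0), np.float64(23.0)], array([240.7, 259.2]))]
carton_mid top [(0.67, [np.float64(323.0), np.float64(258.0), np.float64(20.0), np.float64(27.0)], array([333.1, 268.7])), (0.58, [np.float64(312.0), np.float64(230.0), np.float64(20.0), np.float64(17.0)], array([322.5, 238.5]))]
bearing_mid side [(0.76, [np.float64(250.0), np.float64(282.0), np.float
[... 2275 characters left out ...]
 np.float64(165.0), np.float64(2.0), np.float64(25.0)], array([285.4, 175. ]))]
bolt_knob top [(0.48, [np.float64(249.0), np.float64(160.0), np.float64(4.0), np.float64(11.0)], array([249.4, 163.6]))]
active_grip side [(0.64, [np.float64(282.0), np.float64(179.0), np.float64(50.0), np.float64(69.0)], array([307. , 210.9]))]
active_grip top [(0.64, [np.float64(259.0), np.float64(144.0), np.float64(66.0), np.float64(41.0)], array([291.6, 158.6]))]
passive_grip side [(0.62, [np.float64(269.0), np.float64(152.0), np.float64(37.0), np.float64(56.0)], array([283.8, 170.8]))]
passive_grip top [(0.95, [np.float64(194.0), np.float64(143.0), np.float64(65.0), np.float64(38.0)], array([228.2, 155.5]))]
```

View pics/topc.png

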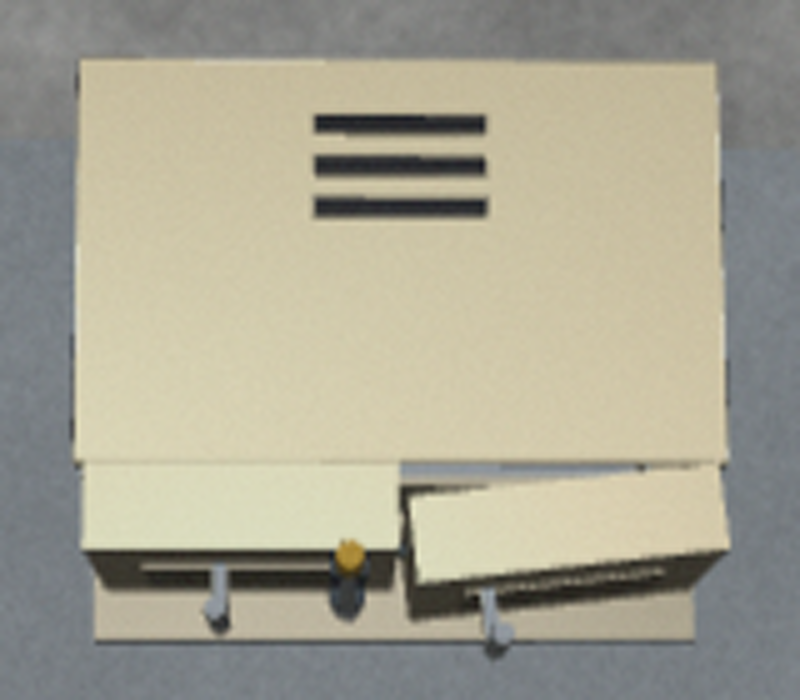

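View pics/sidec.png

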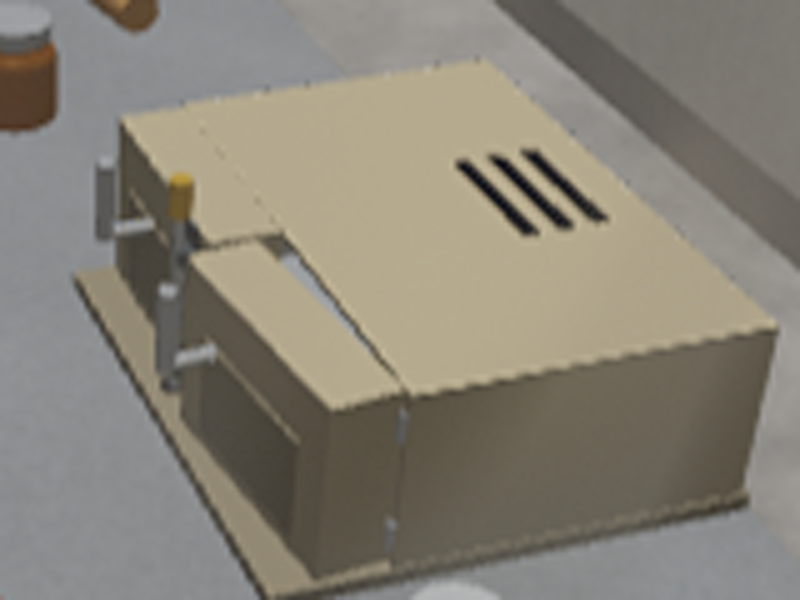

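```bash
cat > fit.py <<'E'
from h import *
import pickle
a,b=pickle.load(open("st.pkl","rb"))
def tc(X,Y): return ((X+.5)/5-.5+180,(Y+.5)/5-.5+50)
def sc(X,Y): return ((X+.5)/5-.5+250,(Y+.5)/5-.5+130)
T={"bl":tc(81,59),"br":tc(716,63),"fl":tc(74,462),"fr":tc(728,467),"sl":tc(94,640),"sr":tc(694,641),"bk":tc(350,548),"pg":tc(216,608),"ag":tc(501,635)}
S={"bl":sc(480,60),"br":sc(776,328),"fr":sc(408,393),"fl":sc(190,103),"bk":sc(181,180),"pg":sc(104,163),"ag":sc(168,289)}
Z=dict(bl=.14,br=.14,fl=.14,fr=.14,sl=.012,sr=.012,bk=.17,pg=.15,ag=.15)
for k in T:
    print(k,"top",onz(b,*T[k],Z[k]).round(4), "side",onz(a,*S[k],Z[k]).round(4) if k in S else "", tri([(b,*T[k]),(a,*S[k])]) if k in S else "")
E
python3 fit.py
```

```text
bl top [0.933  0.1556 0.14  ] side [0.9314 0.1559 0.14  ] (array([0.93207357, 0.155762  , 0.14026572]), [np.float64(0.26294605199363236), np.float64(0.20374761626260401)])
br top [ 0.9377 -0.2138  0.14  ] side [ 0.9366 -0.2175  0.14  ] (array([ 0.93906416, -0.21434076,  0.1374463 ]), [np.float64(0.05045477279046923), np.float64(0.04894179412143422)])
fl top [0.6939 0.1534 0.14  ] side [0.7026 0.1529 0.14  ] (array([0.69814482, 0.15253825, 0.13989949]), [np.float64(1.4892231477336835), np.float64(1.1823037671766177)])
fr top [ 0.6961 -0.217   0.14  ] side [ 0.6996 -0.2154  0.14  ] (array([ 0.69714942, -0.21721072,  0.14131622]), [np.float64(0.5054757040373222), np.float64(0.5078329725994346)])
sl top [0.6136 0.155  0.012 ] side  
sr top [ 0.6172 -0.2206  0.012 ] side  
bk top [ 0.64   -0.0022  0.17  ] side [0.6402 0.0011 0.17  ] (array([ 0.63932147, -0.00211539,  0.17196596]), [np.float64(0.10560540297714768), np.float64(0.09093743400695894)])
pg top [0.6095 0.0715 0.15  ] side [0.6115 0.0703 0.15  ] (array([0.61072356, 0.07134644, 0.14933412]), [np.float64(0.3956162863552526), np.float64(0.3298210578713314)])
ag top [ 0.5961 -0.0867  0.15  ] side [ 0.6005 -0.0884  0.15  ] (array([ 0.59854304, -0.08736068,  0.149229  ]), [np.float64(0.8292592182851971), np.float64(0.7668829866677908)])
```

Triangulation puts the locker's origin at about (0.695, -0.032), yaw about 0.009. The bolt knob is at (0.640, -0.002), the passive pull at (0.610, 0.071) and the active pull at (0.598, -0.087), which is about 0.095 rad open. Objects are next.

```bash
cat > obj.py <<'E'
from h import *
import pickle
def objs(a,b,names=("filter_mid","carton_mid","bearing_mid","jar","spray","wrench")):
    for n in names:
        A=nets.silhouettes(n,a);B=nets.silhouettes(n,b)
        for x in A:
            for y in B:
                cx=np.argwhere(x["region"]).mean(0)[::-1]; cy=np.argwhere(y["region"]).mean(0)[::-1]
                X,e=tri([(a,*cx),(b,*cy)])
                if max(e)<6 and X[2]<.2: print(n,X.round(3),np.round(e,1),round(x["conf"],2),round(y["conf"],2),cx.round(),cy.round())
if __name__=="__main__":
    a=cams.get_image("side");b=cams.get_image("top"); objs(a,b)
    save(b,"topo",(300,190,420,290),5); save(a,"sideo",(180,230,320,340),5)
    print(onz(b,263,233,.005),onz(b,250,281,.005))
E
python3 obj.py
```

```text
filter_mid [0.369 0.287 0.025] [0.6 0.8] 0.51 0.58 [192. 173.] [152. 258.]
carton_mid [ 0.429 -0.227  0.028] [0.6 0.5] 0.88 0.54 [241. 259.] [322. 238.]
carton_mid [ 0.34  -0.26   0.029] [0.7 0.7] 0.74 0.51 [212. 274.] [334. 269.]
bearing_mid [ 0.507 -0.455  0.015] [0.7 0.5] 0.92 0.9 [296. 320.] [394. 214.]
bearing_mid [ 0.443 -0.353  0.01 ] [0.5 0.4] 0.73 0.68 [258. 296.] [362. 234.]
jar [0.647 0.429 0.039] [0.4 0.6] 0.95 0.81 [252. 144.] [107. 165.]
spray [ 0.624 -0.425  0.092] [0.5 0.4] 0.92 0.77 [338. 278.] [392. 172.]
wrench [ 0.372 -0.028  0.002] [0. 0.] 0.65 0.55 [208. 228.] [257. 256.]
wrench [ 0.368 -0.034 -0.191] [0.8 0.7] 0.18 0.55 [212. 273.] [257. 256.]
[ 0.44347302 -0.0475144   0.005     ] [ 0.29777867 -0.00853332  0.005     ]
```

View pics/topo.png

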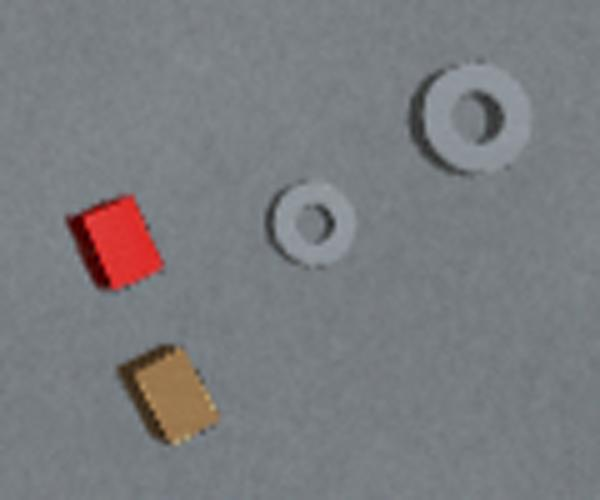

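View pics/sideo.png

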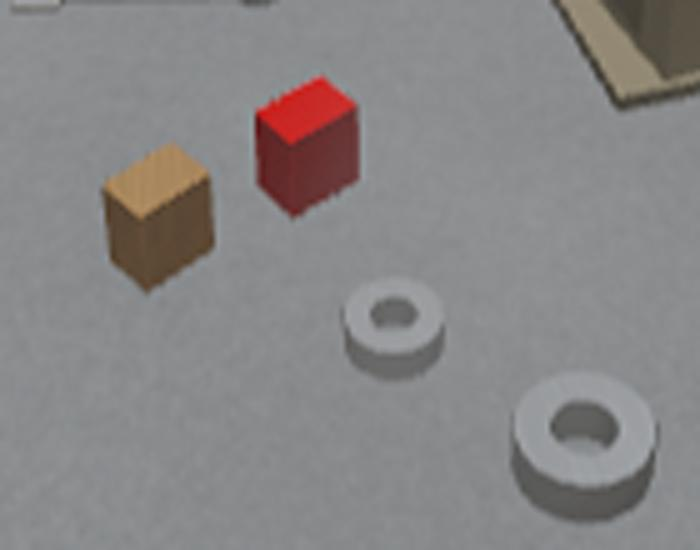

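Candidates in the top view: cartons at (334,269) brown and (323,239) red, so the brown cardboard one is meant. Rings at (362,235), about 53 mm across, and (395,213), about 68 mm, so the smaller one at (362,235) is meant. The crops confirm both. The bolt comes first.

```bash
cat > go.py <<'E'
from h import *
import sys
# usage: go.py x y z yawdeg [tiltdeg]; prints tool-frame shift & turn (turn applied after the shift)
x,y,z,yaw=map(float,sys.argv[1:5])
s,t,r=pose()
Rt=down(np.radians(yaw))
if len(sys.argv)>5:  # tilt about world y: tool body leans to -x (toward robot)
    Rt=R.from_rotvec([0,-np.radians(float(sys.argv[5])),0])*Rt
d,rv=to([x,y,z],Rt)
print("shift mm",(d*1000).round(1),"turn",rv.round(1),"| pos",t.round(4),"w",round(s["gripper_width"],4),"F",np.round(s["ft_force"],1),"clock",round(s["clock"],2),"q",np.round(s["qpos"],2))
E
python3 go.py 0.640 -0.0015 0.21 90.5
```

```text
shift mm [-400.2  608.    35.3] turn [ -0.    0.  -18.8] | pos [0.1886 0.5695 0.2453] w 0.0854 F [-1.  -1.1 -0.4] clock 2.05 q [ 1.14  0.36  1.51 -0.    1.27 -0.12]
```

Emit:
{"method": "drive_tool", "body": {"moves": [-0.025, 0.038, 0, 0, 0, 0, -0.025, 0.038, 0, 0, 0, 0, -0.025, 0.038, 0, 0, 0, 0, -0.025, 0.038, 0, 0, 0, 0, -0.025, 0.038, 0, 0, 0, 0, -0.025, 0.038, 0, 0, 0, 0, -0.025, 0.038, 0, 0, 0, 0, -0.025, 0.038, 0, 0, 0, 0], "claw": 0.5}}

```text
clock: 2.85
tool_pos: [0.4153, 0.2826, 0.2455]
tool_rot: [2.547, 1.839, 0.001]
ft_force: [0.6, 0.4, -0.9]
gripper_width: 0.0427
```

Emit:
{"method": "drive_tool", "body": {"moves": [-0.025, 0.038, 0, 0, 0, 0, -0.025, 0.038, 0, 0, 0, 0, -0.025, 0.038, 0, 0, 0, 0, -0.025, 0.038, 0, 0, 0, 0, -0.025, 0.038, 0, 0, 0, 0, -0.025, 0.038, 0, 0, 0, 0, -0.025, 0.038, 0, 0, 0, 0, -0.025, 0.038, 0, 0, 0, 0]}}

```text
clock: 3.65
tool_pos: [0.641, -0.003, 0.2454]
tool_rot: [2.547, 1.839, 0.0]
ft_force: [-0.0, -0.0, 0.0]
gripper_width: 0.0425
```

Emit:
{"method": "drive_tool", "body": {"moves": [0, 0, 0, 0, 0, -6.3, 0, 0, 0, 0, 0, -6.3, 0, 0, 0, 0, 0, -6.2]}}

```text
clock: 3.95
tool_pos: [0.6402, -0.002, 0.245]
tool_rot: [-2.208, -2.234, 0.001]
ft_force: [0.4, 0.4, -0.6]
gripper_width: 0.043
```

```bash
python3 go.py 0.640 -0.0015 0.19 90.5; python3 - <<'E'
from h import *
p=cams.get_image("wrist"); save(p,"w1"); 
E
```

```text
shift mm [ 0.5 -0.2 55. ] turn [-0.   0.   0.2] | pos [ 0.6402 -0.002   0.245 ] w 0.043 F [ 0.4  0.4 -0.6] clock 3.95 q [-0.11  0.42  1.42 -0.    1.31 -1.69]
```

View pics/w1.png

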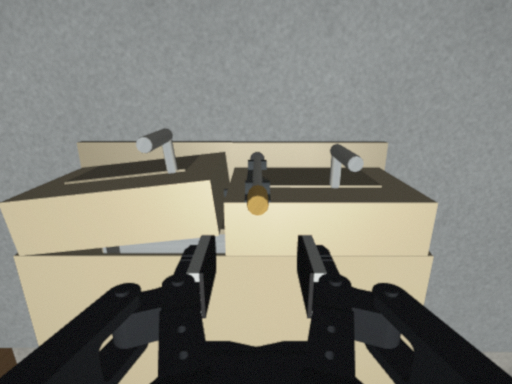

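The wrist view shows the bolt knob top at (258,203), centred between the pads. The pulls are at (150,140) and (352,157). I'll check the depth direction against the calibration.

```bash
python3 - <<'E'
from h import *
p=cams.get_image("wrist")
print(p["position"],onz(p,258,204,.174),onz(p,355,163,.150),onz(p,146,146,.150))
E
```

```text
[ 0.56120968 -0.00256102  0.37495693] [6.36517714e-01 1.91980995e-05 1.74000000e-01] [0.61071424 0.0740306  0.15      ] [ 0.60035904 -0.08491306  0.15      ]
```

Emit:
{"method": "drive_tool", "body": {"moves": [0.001, -0.002, 0.03, 0, 0, 0, 0, 0, 0.03, 0, 0, 0, 0, 0, 0.024, 0, 0, 0, 0, 0, 0, 0, 0, 0]}}

```text
clock: 4.45
tool_pos: [0.6352, 0.0001, 0.1578]
tool_rot: [-2.211, -2.224, 0.007]
ft_force: [-1.0, 0.8, -0.8]
gripper_width: 0.0425
```

Emit:
{"method": "drive_tool", "body": {"moves": [0, 0, 0, 0, 0, 0, 0, 0, 0, 0, 0, 0, 0, 0, 0, 0, 0, 0, 0, 0, 0, 0, 0, 0, 0, 0, 0, 0, 0, 0], "claw": 0}}

```text
clock: 4.95
tool_pos: [0.6391, -0.0009, 0.163]
tool_rot: [2.21, 2.228, 0.002]
ft_force: [-0.4, -3.3, 6.8]
gripper_width: 0.0141
```

Emit:
{"method": "drive_tool", "body": {"moves": [0, 0, -0.006, 0, 0, 0, 0, 0, -0.006, 0, 0, 0, 0, 0, -0.006, 0, 0, 0, 0, 0, -0.004, 0, 0, 0, 0, 0, -0.001, 0, 0, 0, 0, 0, 0, 0, 0, 0]}}

```text
clock: 5.55
tool_pos: [0.6371, -0.0001, 0.1832]
tool_rot: [-2.211, -2.229, 0.002]
ft_force: [1.1, -2.3, -10.9]
gripper_width: 0.0141
```

```bash
python3 - <<'E'
from h import *
p=cams.get_image("wrist"); save(p,"w2"); p=cams.get_image("side"); save(p,"s2",(250,120,410,250),5)
E
```

```text
(no output)
```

View pics/s2.png

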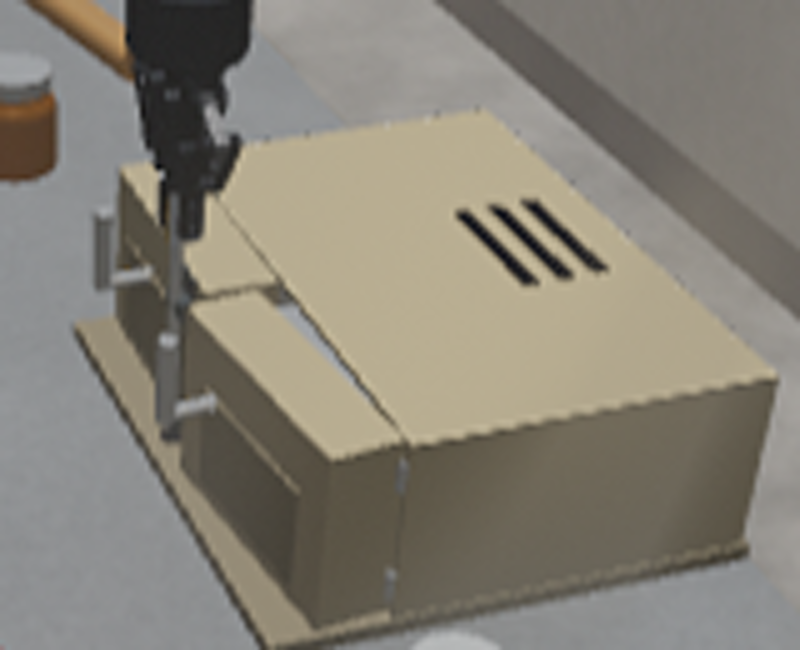

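The wrench force of -10.9 N in z at the top of the pull says the bolt reached its upper stop, a rise of about 21 mm. I'll release and verify.

Emit:
{"method": "drive_tool", "body": {"moves": [0, 0, 0, 0, 0, 0, 0, 0, 0, 0, 0, 0, 0, 0, 0, 0, 0, 0, 0, 0, -0.04, 0, 0, 0, 0, 0, -0.03, 0, 0, 0], "claw": 0.5}}

```text
clock: 6.15
tool_pos: [0.6385, -0.0001, 0.2562]
tool_rot: [2.211, 2.231, 0.001]
ft_force: [0.5, 0.1, -0.4]
gripper_width: 0.0426
```

```bash
python3 - <<'E'
from h import *
p=cams.get_image("wrist"); save(p,"w3"); p=cams.get_image("side"); save(p,"s3",(250,120,410,250),5)
E
python3 go.py .599 -.087 .20 90.5
```

```text
shift mm [-86.2 -44.1  60.1] turn [ 0.6  0.1 -0. ] | pos [ 6.417e-01 -4.000e-04  2.604e-01] w 0.0427 F [-0.1  0.6 -0.1] clock 6.25 q [-0.11  0.4   1.4   0.    1.33 -1.69]
```

View pics/w3.png

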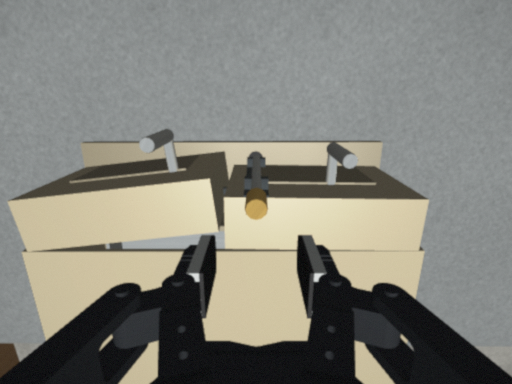

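View pics/s3.png

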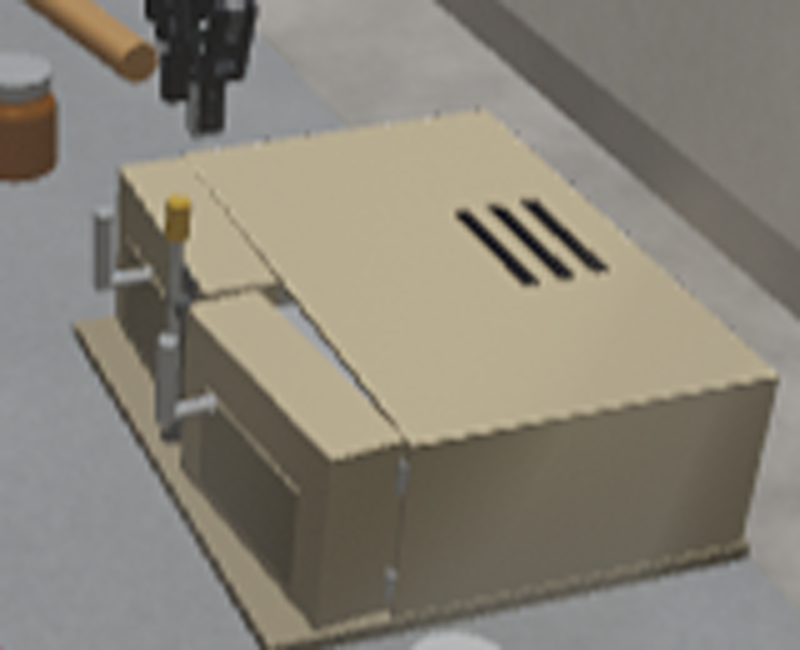

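The knob (178,197 in the enlarged crop) stands about 5 image px higher, or 20 mm, so the bolt is drawn with the leaf shut. Next is the active leaf's pull.

Emit:
{"method": "drive_tool", "body": {"moves": [-0.043, -0.021, 0, 0, 0, 0, -0.043, -0.021, 0, 0, 0, 0, 0, 0, 0.045, 0, 0, 0, 0, 0, 0, 0, 0, 0]}}

```text
clock: 6.65
tool_pos: [0.5929, -0.0868, 0.2053]
tool_rot: [-2.21, -2.223, 0.006]
ft_force: [-1.9, 0.6, -1.1]
gripper_width: 0.0425
```

```bash
python3 - <<'E'
from h import *
p=cams.get_image("wrist"); save(p,"w4")
print(p["position"])
E
python3 go.py .599 -.087 .131 90.5
```

```text
[ 0.51498422 -0.08706321  0.33577154]
shift mm [-0.9  4.9 76.4] turn [-0.3 -0.1 -0.1] | pos [ 0.5945 -0.0863  0.2074] w 0.0426 F [ 0.4 -0.2  0.3] clock 6.7 q [-0.26  0.4   1.55  0.    1.2  -1.84]
```

View pics/w4.png

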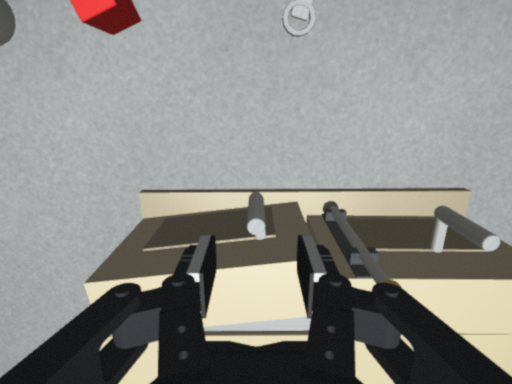

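Emit:
{"method": "drive_tool", "body": {"moves": [0, 0.004, 0.03, 0, 0, 0, 0, 0, 0.03, 0, 0, 0, 0, 0, 0.015, 0, 0, 0, 0, 0, 0, 0, 0, 0]}}

```text
clock: 7.1
tool_pos: [0.6004, -0.0853, 0.1334]
tool_rot: [-2.209, -2.23, 0.002]
ft_force: [0.4, 0.1, 0.3]
gripper_width: 0.0425
```

Emit:
{"method": "drive_tool", "body": {"moves": [0, 0, 0, 0, 0, 0, 0, 0, 0, 0, 0, 0, 0, 0, 0, 0, 0, 0, 0, 0, 0, 0, 0, 0, 0, 0, 0, 0, 0, 0], "claw": 0}}

```text
clock: 7.6
tool_pos: [0.6024, -0.0867, 0.1364]
tool_rot: [2.21, 2.228, 0.004]
ft_force: [0.7, 1.8, 6.9]
gripper_width: 0.0112
```

```bash
cat > arc.py <<'E'
from h import *
import sys
# arc.py hx hy r total(rad,+ccw) n : rows in tool frame from current TCP around hinge; radius from current pos if r=0
hx,hy,r0,tot=map(float,sys.argv[1:5]); n=int(sys.argv[5])
T=[];
for i in range(8): s,t,r=pose(); T.append(t)
v=t[:2]-[hx,hy]; ph=np.arctan2(v[1],v[0]); rr=r0 or np.hypot(*v)
print("pos",t.round(4),"radius",np.hypot(*v).round(4),"phase",ph.round(3),"F",np.round(s["ft_force"],1),"w",round(s["gripper_width"],4))
prev=t[:2]
for i in range(1,n+1):
    a=ph+tot*i/n; q=np.array([hx+rr*np.cos(a),hy+rr*np.sin(a)])
    d=r.inv().apply([*(q-prev),0]); prev=q
    print((d*1000).round(1)[:2],end=" ")
print()
E
python3 arc.py .6969 -.2118 .1587 1.5 16
```

```text
pos [ 0.6024 -0.0867  0.1364] radius 0.1567 phase 2.218 F [0.7 1.8 6.9] w 0.0112
[ -7.8 -12.7] [-10.5 -10.6] [-11.4  -9.6] [-12.2  -8.4] [-13.   -7.3] [-13.6  -6. ] [-14.1  -4.7] [-14.5  -3.4] [-14.7  -2. ] [-14.9  -0.6] [-14.9   0.8] [-14.7   2.2] [-14.4   3.5] [-14.1   4.9] [-13.5   6.2] [-12.9   7.4]
```

Emit:
{"method": "drive_tool", "body": {"moves": [-0.0095, -0.0115, 0, 0, 0, 0, -0.0105, -0.0106, 0, 0, 0, 0, -0.0114, -0.0096, 0, 0, 0, 0, -0.0122, -0.0084, 0, 0, 0, 0, -0.013, -0.0073, 0, 0, 0, 0, -0.0136, -0.006, 0, 0, 0, 0, -0.0141, -0.0047, 0, 0, 0, 0, -0.0145, -0.0034, 0, 0, 0, 0]}}

```text
clock: 8.4
tool_pos: [0.541, -0.1865, 0.1364]
tool_rot: [2.21, 2.229, 0.003]
ft_force: [3.7, 3.1, 8.3]
gripper_width: 0.011
```

```bash
python3 arc.py .6969 -.2118 .1587 0.75 8
```

```text
pos [ 0.541  -0.1865  0.1364] radius 0.1579 phase 2.981 F [3.7 3.1 8.3] w 0.011
[-14.6  -2.6] [-14.9  -0.4] [-14.8   1. ] [-14.7   2.3] [-14.4   3.7] [-14.   5.] [-13.5   6.3] [-12.8   7.6]
```

Emit:
{"method": "drive_tool", "body": {"moves": [-0.0146, -0.0022, 0, 0, 0, 0, -0.0149, -0.0004, 0, 0, 0, 0, -0.0148, 0.001, 0, 0, 0, 0, -0.0147, 0.0023, 0, 0, 0, 0, -0.0144, 0.0037, 0, 0, 0, 0, -0.014, 0.005, 0, 0, 0, 0, -0.0135, 0.0063, 0, 0, 0, 0, -0.0128, 0.0076, 0, 0, 0, 0]}}

```text
clock: 9.2
tool_pos: [0.5637, -0.3005, 0.1362]
tool_rot: [2.212, 2.231, -0.002]
ft_force: [-4.6, -0.0, 8.8]
gripper_width: 0.0114
```

```bash
python3 arc.py .6969 -.2118 .1587 0.1 1; python3 - <<'E'
from h import *
p=cams.get_image("side"); save(p,"s5")
E
```

```text
pos [ 0.5637 -0.3005  0.1362] radius 0.16 phase -2.554 F [-4.6 -0.   8.8] w 0.0114
[-12.1  10.4]
```

View pics/s5.png

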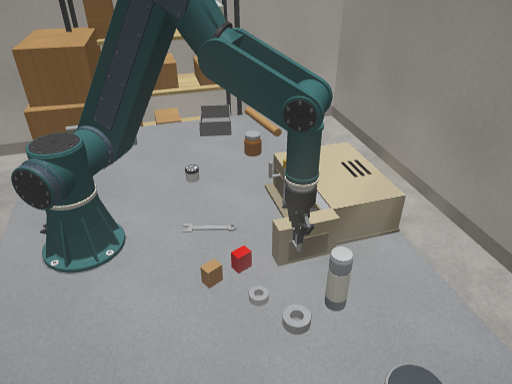

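The active leaf stands at about 1.58 rad, square to the locker. I'll release with a narrow opening, go up, and move to the passive pull.

Emit:
{"method": "drive_tool", "body": {"moves": [0, 0, 0, 0, 0, 0, 0, 0, 0, 0, 0, 0, 0, 0, 0, 0, 0, 0, 0, 0, -0.04, 0, 0, 0, 0, 0, -0.04, 0, 0, 0], "claw": 0.35}}

```text
clock: 9.75
tool_pos: [0.5631, -0.298, 0.2136]
tool_rot: [-2.209, -2.228, 0.001]
ft_force: [0.7, -0.7, 0.3]
gripper_width: 0.0301
```

```bash
python3 go.py .6095 .0720 .215 90.5
```

```text
shift mm [369.6  49.7  -0.6] turn [-0.2 -0.2  0. ] | pos [ 0.5631 -0.298   0.2136] w 0.0301 F [ 0.7 -0.7  0.3] clock 9.75 q [-0.6   0.44  1.46  0.    1.25 -2.17]
```

Emit:
{"method": "drive_tool", "body": {"moves": [0.046, 0, -0.01, 0, 0, 0, 0.046, 0, 0, 0, 0, 0, 0.046, 0, 0, 0, 0, 0, 0.046, 0, 0, 0, 0, 0, 0.046, 0.012, 0, 0, 0, 0, 0.046, 0.012, 0, 0, 0, 0, 0.047, 0.013, 0, 0, 0, 0, 0.047, 0.013, 0, 0, 0, 0], "claw": 0.5}}

```text
clock: 10.55
tool_pos: [0.6109, 0.0734, 0.2243]
tool_rot: [-2.212, -2.231, 0.0]
ft_force: [0.4, -0.4, -0.2]
gripper_width: 0.0429
```

Emit:
{"method": "drive_tool", "body": {"moves": [0, 0, 0, 0, 0, 0]}}

```text
clock: 10.65
tool_pos: [0.6118, 0.0772, 0.2243]
tool_rot: [-2.205, -2.236, -0.004]
ft_force: [-0.1, -0.1, 0.2]
gripper_width: 0.0427
```

```bash
python3 - <<'E'
from h import *
p=cams.get_image("wrist"); save(p,"w6"); print(proj(p,[[.6095,.0720,.15]]))
E
python3 go.py .6095 .0725 .131 90.5
```

```text
[[248.03598701 203.85843672]]
shift mm [-2.  -1.6 93.1] turn [-0.  -0.   0.3] | pos [0.6111 0.0744 0.2241] w 0.0423 F [ 0.4 -0.4  0.6] clock 10.7 q [ 0.01  0.4   1.5   0.    1.24 -1.58]
```

View pics/w6.png

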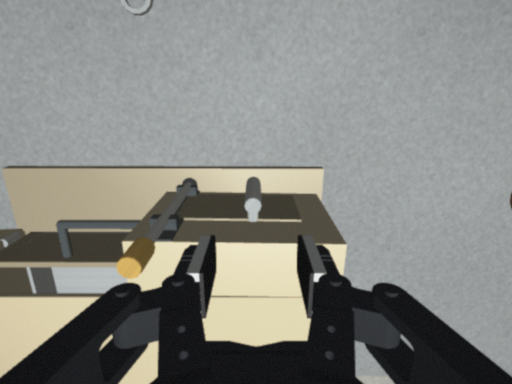

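Emit:
{"method": "drive_tool", "body": {"moves": [-0.002, -0.001, 0.03, 0, 0, 0, 0, 0, 0.03, 0, 0, 0, 0, 0, 0.03, 0, 0, 0, 0, 0, 0, 0, 0, 0]}}

```text
clock: 11.1
tool_pos: [0.6063, 0.0679, 0.1304]
tool_rot: [-2.209, -2.225, 0.01]
ft_force: [-1.0, -0.6, 0.3]
gripper_width: 0.0427
```

Emit:
{"method": "drive_tool", "body": {"moves": [0, 0, 0, 0, 0, 0, 0, 0, 0, 0, 0, 0, 0, 0, 0, 0, 0, 0, 0, 0, 0, 0, 0, 0, 0, 0, 0, 0, 0, 0], "claw": 0}}

```text
clock: 11.6
tool_pos: [0.6107, 0.0733, 0.1358]
tool_rot: [-2.211, -2.227, -0.01]
ft_force: [0.9, 17.1, -4.6]
gripper_width: 0.011
```

```bash
python3 arc.py .6937 .1482 .1134 1.6 12; python3 arc.py .6937 .1482 .1134 -1.6 12;
```

```text
pos [0.6107 0.0733 0.1358] radius 0.1118 phase -2.408 F [ 0.9 17.1 -4.6] w 0.011
[-11.7   9.6] [-9.1 12.1] [-7.4 13.2] [-5.6 14. ] [-3.7 14.7] [-1.7 15. ] [ 0.3 15.1] [ 2.3 14.9] [ 4.3 14.5] [ 6.2 13.8] [ 8.  12.8] [ 9.6 11.7] 
pos [0.6107 0.0733 0.1358] radius 0.1118 phase -2.408 F [ 0.9 17.1 -4.6] w 0.011
[ 10.9 -10.5] [13.1 -7.6] [14.  -5.8] [14.6 -3.9] [15.  -1.9] [15.1  0.1] [15.   2.1] [14.5  4.1] [13.9  6. ] [13.   7.8] [11.8  9.4] [10.5 10.9]
```

Emit:
{"method": "drive_tool", "body": {"moves": [0.011, -0.01, 0, 0, 0, 0, 0.0131, -0.0076, 0, 0, 0, 0, 0.014, -0.0058, 0, 0, 0, 0, 0.0146, -0.0039, 0, 0, 0, 0, 0.015, -0.0019, 0, 0, 0, 0, 0.0151, 0.0001, 0, 0, 0, 0]}}

```text
clock: 12.2
tool_pos: [0.577, 0.1513, 0.1357]
tool_rot: [-2.21, -2.228, 0.008]
ft_force: [-9.0, -4.6, 9.0]
gripper_width: 0.011
```

```bash
python3 arc.py .6937 .1482 .1134 -0.8 6
```

```text
pos [0.577  0.1513 0.1357] radius 0.1167 phase 3.115 F [-9.  -4.6  9. ] w 0.011
[14.9  4.8] [14.7  3.5] [14.1  5.4] [13.2  7.3] [12.2  9. ] [10.9 10.5]
```

Emit:
{"method": "drive_tool", "body": {"moves": [0.0149, 0.0042, 0, 0, 0, 0, 0.0147, 0.0037, 0, 0, 0, 0, 0.0141, 0.0054, 0, 0, 0, 0, 0.0132, 0.0073, 0, 0, 0, 0, 0.0122, 0.009, 0, 0, 0, 0, 0.0109, 0.0105, 0, 0, 0, 0, 0, 0, 0, 0, 0, 0]}}

```text
clock: 12.9
tool_pos: [0.6216, 0.2349, 0.1357]
tool_rot: [2.211, 2.232, 0.008]
ft_force: [-0.2, 6.6, 0.5]
gripper_width: 0.0108
```

```bash
python3 arc.py .6937 .1482 .1134 -0.1 1
```

```text
pos [0.6216 0.2349 0.1357] radius 0.1128 phase 2.265 F [-0.2  6.6  0.5] w 0.0108
[7.2 8.7]
```

Emit:
{"method": "drive_tool", "body": {"moves": [0, 0, 0, 0, 0, 0, 0, 0, 0, 0, 0, 0, 0, 0, 0, 0, 0, 0, 0, 0, -0.04, 0, 0, 0, 0, 0, -0.05, 0, 0, 0, 0, 0, -0.05, 0, 0, 0], "claw": 0.35}}

```text
clock: 13.5
tool_pos: [0.6193, 0.2311, 0.2754]
tool_rot: [-2.212, -2.23, 0.002]
ft_force: [1.1, -0.1, 0.8]
gripper_width: 0.0298
```

```bash
python3 - <<'E'
from h import *
p=cams.get_image("side"); save(p,"s7",(220,120,420,270),4); 
p=cams.get_image("top"); save(p,"t7",(170,50,370,200),4)
E
python3 go.py .53 .0 .28 90.5
```

```text
shift mm [-231.8  -96.2    1.1] turn [ 0.8 -0.2 -0. ] | pos [0.6243 0.2326 0.2832] w 0.0299 F [0.7 0.4 1.3] clock 13.6 q [ 0.25  0.42  1.32 -0.    1.39 -1.33]
```

View pics/s7.png

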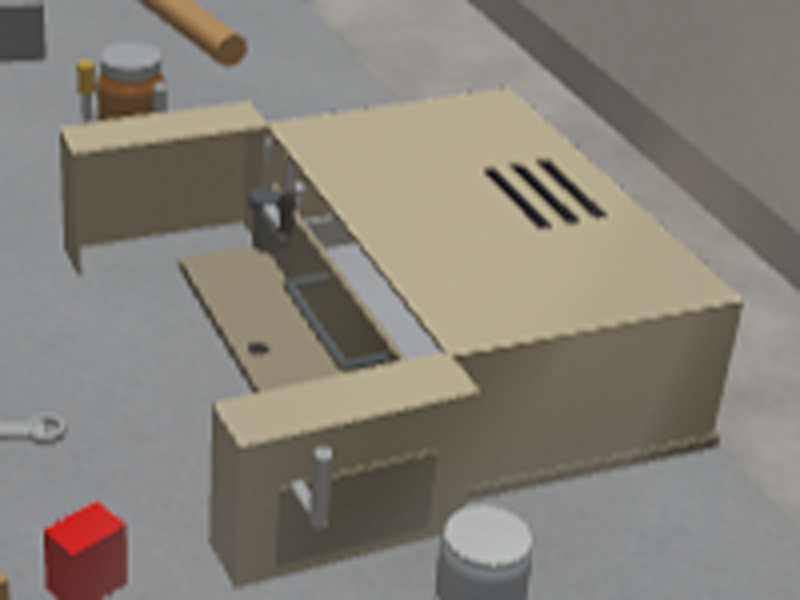

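View pics/t7.png

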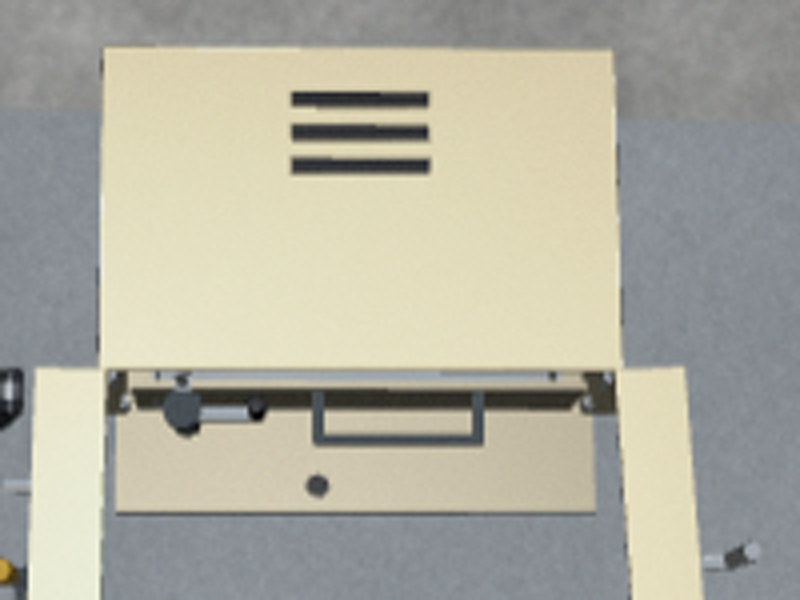

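Both leaves are open. The top crop (×4) shows the lever pivot at (182,412), the knob at (257,408) and the pull bar from (318,440) to (480,440).

```bash
python3 - <<'E'
from h import *
a=cams.get_image("side");b=cams.get_image("top")
f=lambda X,Y:((X+.5)/4-.5+170,(Y+.5)/4-.5+50)
k=onz(b,*f(257,408),.130); pv=onz(b,*f(184,408),.098); print("knob",k,"pivot",pv)
print("bar",onz(b,*f(318,440),.0765),onz(b,*f(481,440),.0765))
L=np.array([.6953,-.0318,0]); Rz=R.from_rotvec([0,0,.009])
print("local",Rz.inv().apply([k-L,pv-L,onz(b,*f(318,440),.0765)-L,onz(b,*f(481,440),.0765)-L]).round(4))
uv=proj(a,[k]); print((uv-[220,120])*4)
E
python3 go.py .673 .038 .28 90.5
```

```text
knob [0.67001793 0.04222779 0.13      ] pivot [0.67683235 0.09645617 0.098     ]
bar [ 0.65883075 -0.00187166  0.0765    ] [ 0.66034797 -0.12352614  0.0765    ]
local [[-0.0246  0.0743  0.13  ]
 [-0.0173  0.1284  0.098 ]
 [-0.0362  0.0303  0.0765]
 [-0.0358 -0.0914  0.0765]]
[[278.53725633 195.71578774]]
shift mm [-194.1   50.7   -3.6] turn [ 0.2 -0.  -0. ] | pos [0.6208 0.2317 0.2764] w 0.0299 F [ 0.4  0.9 -0.7] clock 13.7 q [ 0.25  0.42  1.33 -0.    1.39 -1.33]
```

Emit:
{"method": "drive_tool", "body": {"moves": [-0.047, 0.013, 0, 0, 0, 0, -0.047, 0.013, 0, 0, 0, 0, -0.047, 0.012, 0, 0, 0, 0, -0.048, 0.012, 0, 0, 0, 0, 0, 0, 0.04, 0, 0, 0, 0, 0, 0.03, 0, 0, 0, 0, 0, 0, 0, 0, 0]}}

```text
clock: 14.4
tool_pos: [0.6665, 0.0424, 0.1973]
tool_rot: [-2.207, -2.222, 0.014]
ft_force: [-0.7, -0.0, -0.0]
gripper_width: 0.03
```

```bash
python3 - <<'E'
from h import *
p=cams.get_image("wrist"); save(p,"w8"); print(proj(p,[[.6726,.0423,.13]]))
E
python3 go.py .6726 .0423 .12 90.5
```

```text
[[255.20328153 219.68147356]]
shift mm [-0.6  4.9 80.3] turn [-0.5 -0.  -0.1] | pos [0.6684 0.0429 0.2003] w 0.0303 F [ 0.2 -0.3  0.2] clock 14.45 q [-0.04  0.5   1.39 -0.    1.26 -1.62]
```

View pics/w8.png

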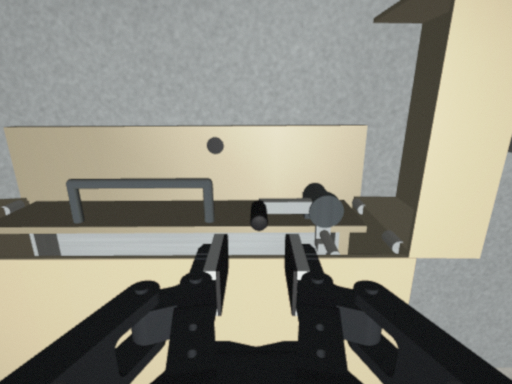

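Emit:
{"method": "drive_tool", "body": {"moves": [0.001, 0.005, 0.03, 0, 0, 0, 0, 0, 0.03, 0, 0, 0, 0, 0, 0.018, 0, 0, 0, 0, 0, 0, 0, 0, 0]}}

```text
clock: 14.85
tool_pos: [0.6749, 0.0448, 0.1246]
tool_rot: [-2.209, -2.229, 0.005]
ft_force: [-1.1, -0.3, 0.2]
gripper_width: 0.0299
```

Emit:
{"method": "drive_tool", "body": {"moves": [0, 0, 0, 0, 0, 0, 0, 0, 0, 0, 0, 0, 0, 0, 0, 0, 0, 0, 0, 0, 0, 0, 0, 0], "claw": 0}}

```text
clock: 15.25
tool_pos: [0.6775, 0.0443, 0.128]
tool_rot: [2.211, 2.229, 0.003]
ft_force: [0.2, -0.5, 3.5]
gripper_width: 0.0102
```

```bash
python3 arc.py .6722 .098 .055 -1.6 9
```

```text
pos [0.6775 0.0443 0.128 ] radius 0.054 phase -1.472 F [ 0.2 -0.5  3.5] w 0.0102
[-1.  -9.7] [ 1.7 -9.6] [ 3.4 -9.2] [ 5.  -8.4] [ 6.4 -7.4] [ 7.6 -6.2] [ 8.5 -4.7] [ 9.2 -3.1] [ 9.7 -1.5]
```

Emit:
{"method": "drive_tool", "body": {"moves": [0.0008, -0.0095, 0, 0, 0, 0, 0.0025, -0.0093, 0, 0, 0, 0, 0.0041, -0.0087, 0, 0, 0, 0, 0.0055, -0.0079, 0, 0, 0, 0, 0.0067, -0.0068, 0, 0, 0, 0, 0.0078, -0.0056, 0, 0, 0, 0, 0.0086, -0.0041, 0, 0, 0, 0, 0.0092, -0.0025, 0, 0, 0, 0]}}

```text
clock: 16.05
tool_pos: [0.6165, 0.0863, 0.1275]
tool_rot: [-2.21, -2.229, 0.015]
ft_force: [-10.9, -3.1, 11.7]
gripper_width: 0.0102
```

Emit:
{"method": "drive_tool", "body": {"moves": [0.009, -0.0008, 0, 0, 0, 0, 0, 0, 0, 0, 0, 0]}}

```text
clock: 16.25
tool_pos: [0.614, 0.0968, 0.1268]
tool_rot: [-2.208, -2.227, 0.017]
ft_force: [-15.2, -7.6, 17.2]
gripper_width: 0.0101
```

Emit:
{"method": "drive_tool", "body": {"moves": [0, 0, 0, 0, 0, 0, 0, 0, 0, 0, 0, 0, 0, 0, -0.04, 0, 0, 0, 0, 0, -0.05, 0, 0, 0, 0, 0, -0.03, 0, 0, 0], "claw": 0.35}}

```text
clock: 16.75
tool_pos: [0.6223, 0.0983, 0.2497]
tool_rot: [2.21, 2.229, 0.005]
ft_force: [1.2, 0.4, -0.7]
gripper_width: 0.0298
```

```bash
python3 - <<'E'
from h import *
p=cams.get_image("top"); save(p,"t9",(170,50,370,200),4)
p=cams.get_image("wrist"); save(p,"w9")
E
python3 go.py .659 -.0625 .16 0.5 20
```

```text
shift mm [-161.3   32.3   92.2] turn [-15.4  15.1  89. ] | pos [0.6244 0.0984 0.252 ] w 0.0298 F [ 0.2 -0.6  0.5] clock 16.85 q [ 0.05  0.39  1.44  0.    1.3  -1.53]
```

View pics/t9.png

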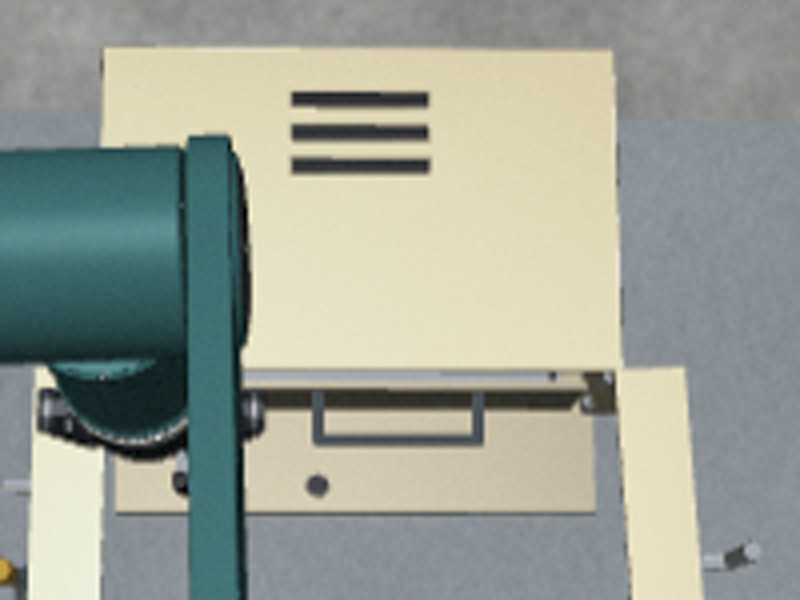

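View pics/w9.png

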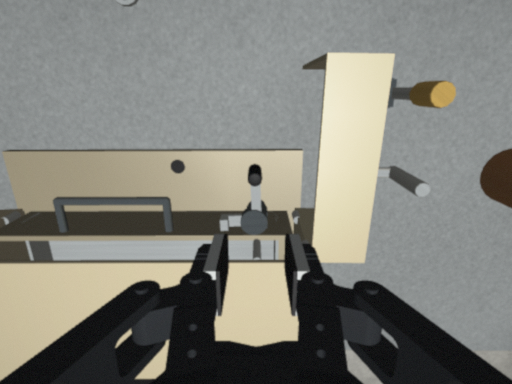

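The lever points straight out towards the robot: in the wrist view its knob is at (255,172) and its pivot at (254,222). Next I'll turn to grip the tray bar with a 20° tilt.

Emit:
{"method": "drive_tool", "body": {"moves": [-0.02, 0, 0, 0, 0, 8.2, -0.02, 0, 0, 0, 0, 8.2, -0.02, 0, 0, 0, 0, 8.2, -0.02, 0, 0, 0, 0, 8.2, 0, 0, 0, 0, 0, 8.2, 0, 0, 0, 0, 0, 8.2, 0, 0, 0, 0, 0, 8.2, 0, 0, 0, 0, 0, 8.2]}}

```text
clock: 17.65
tool_pos: [0.6041, 0.0208, 0.245]
tool_rot: [-3.069, -0.667, 0.002]
ft_force: [-0.6, -0.4, 0.2]
gripper_width: 0.0298
```

Emit:
{"method": "drive_tool", "body": {"moves": [0, 0, 0, 0, 0, 8.2, 0, 0, 0, 0, 0, 8.2, 0, 0, 0, 0, 0, 8.0, 0, 0, 0, 0, 6.7, 0, 0, 0, 0, 0, 6.7, 0, 0, 0, 0, 0, 6.6, 0, 0, 0, 0, 0, 0, 0]}}

```text
clock: 18.35
tool_pos: [0.5989, 0.0214, 0.243]
tool_rot: [-3.093, -0.012, -0.535]
ft_force: [-0.8, -0.1, -0.8]
gripper_width: 0.03
```

```bash
python3 go.py .640 -.0625 .145 0.5 20
```

```text
shift mm [  5.2  84.3 105.8] turn [-0.2  0.4 -0.1] | pos [0.5989 0.0214 0.243 ] w 0.03 F [-0.8 -0.1 -0.8] clock 18.35 q [-0.1   0.21  1.79  0.05  0.8  -0.14]
```

Emit:
{"method": "drive_tool", "body": {"moves": [0, 0.042, 0.035, 0, 0, 0, 0, 0.042, 0.035, 0, 0, 0, 0, 0, 0.03, 0, 0, 0, 0, 0, 0, 0, 0, 0]}}

```text
clock: 18.75
tool_pos: [0.6369, -0.0567, 0.1536]
tool_rot: [-3.093, -0.009, -0.532]
ft_force: [-0.9, 0.6, 0.1]
gripper_width: 0.03
```

```bash
python3 go.py .6612 -.0625 .0673 0.5 20;python3 - <<'E'
from h import *
p=cams.get_image("wrist"); save(p,"w10"); print(proj(p,[[.6594,-.0625,.072],[.6588,-.0018,.072]]))
p=cams.get_image("side"); save(p,"s10",(220,120,420,270),4); 
E
```

```text
shift mm [-6.   6.1 89.5] turn [-0.2  0.5 -0.2] | pos [ 0.6369 -0.0567  0.1536] w 0.03 F [-0.9  0.6  0.1] clock 18.75 q [-0.25  0.38  1.81  0.15  0.63 -0.35]
[[247.76532676 210.05938352]
 [246.68075513 129.98910345]]
```

View pics/w10.png

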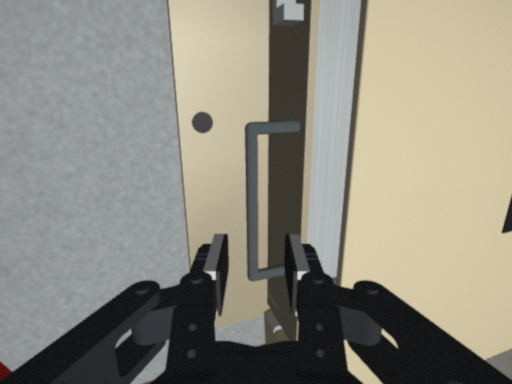

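View pics/s10.png

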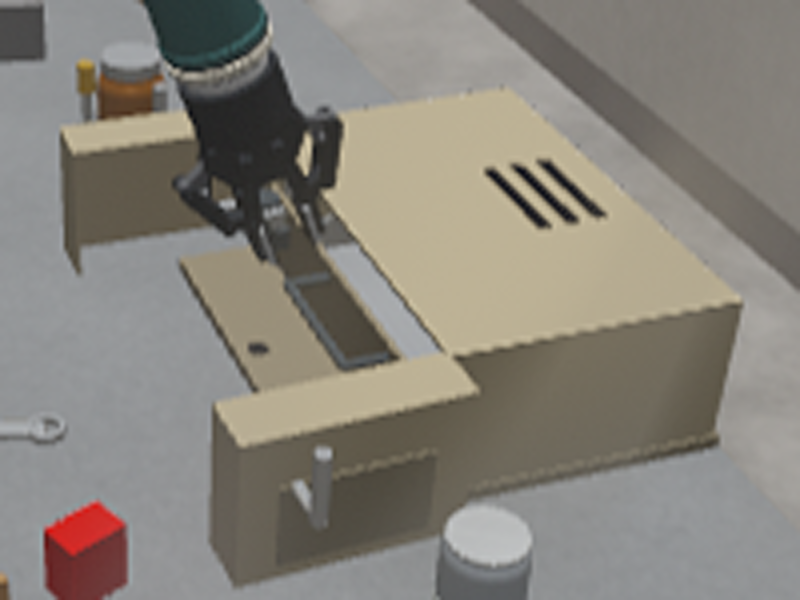

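The bar is at column 252 in the wrist view, between the pads. The finger knuckles could come close to the roof edge, so I'll tilt to 30° and use a narrower opening.

Emit:
{"method": "drive_tool", "body": {"moves": [-0.015, 0.004, 0, 0, 5, 0, 0, 0, 0, 0, 5, 0, 0, 0, 0, 0, 0, 0, 0, 0, 0, 0, 0, 0], "claw": 0.27}}

```text
clock: 19.25
tool_pos: [0.6241, -0.0594, 0.1543]
tool_rot: [-3.032, -0.013, -0.812]
ft_force: [0.1, 0.4, -0.5]
gripper_width: 0.0228
```

```bash
cat > go2.py <<'E'
from h import *
import sys
# averaged over several control periods (camera calls advance time)
x,y,z,yaw,tilt=map(float,sys.argv[1:6])
P=[]
for i in range(4):
    s,t,r=pose(); P.append(np.r_[t,r.apply([0,0,1]),r.apply([1,0,0])]); p=cams.get_image("wrist")
P=np.array(P); m=P.mean(0); print("std",P[:,:3].std(0).round(4), "mean",m[:3].round(4),"zaxis",m[3:6].round(3),"xaxis",m[6:].round(3))
Rt=R.from_rotvec([0,-np.radians(tilt),0])*down(np.radians(yaw))
print("shift mm",(Rt.inv().apply(np.array([x,y,z])-m[:3])*1000).round(1),"turn",np.degrees((r.inv()*Rt).as_rotvec()).round(1),"clock",s["clock"],"F",s["ft_force"].round(1),"w",round(s["gripper_width"],4))
if len(sys.argv)>6: save(p,sys.argv[6])
E
python3 go2.py .6600 -.0625 .0723 0.5 30
```

```text
std [0.0006 0.0002 0.0002] mean [ 0.6251 -0.0598  0.1546] zaxis [ 0.501  0.004 -0.865] xaxis [0.865 0.008 0.501]
shift mm [-11.    2.6  88.7] turn [-0.2 -0.1  0. ] clock 19.4 F [-0.7 -0.1  0.8] w 0.0233
```

Emit:
{"method": "drive_tool", "body": {"moves": [-0.0105, 0.003, 0.02, 0, 0, 0, 0, 0, 0.03, 0, 0, 0, 0, 0, 0.02, 0, 0, 0, 0, 0, 0, 0, 0, 0, 0, 0, 0, 0, 0, 0]}}

```text
clock: 19.95
tool_pos: [0.6498, -0.0624, 0.087]
tool_rot: [-3.032, -0.014, -0.812]
ft_force: [0.2, -0.1, -0.2]
gripper_width: 0.0233
```

```bash
python3 go2.py .6600 -.0625 .0723 0.5 30 w11; python3 - <<'E'
from h import *
p=cams.get_image("side"); save(p,"s11",(220,120,420,270),4); 
E
```

```text
std [0.     0.0001 0.0004] mean [ 0.6497 -0.0626  0.0877] zaxis [ 0.501  0.004 -0.866] xaxis [0.866 0.008 0.501]
shift mm [ 1.2 -0.1 18.5] turn [-0.2 -0.1 -0.1] clock 20.1 F [ 0.  -0.  -0.6] w 0.0232
```

View pics/w11.png

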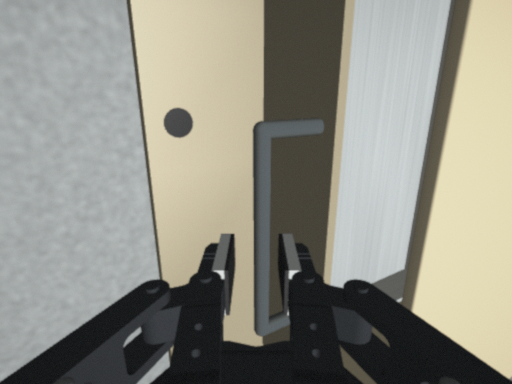

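View pics/s11.png

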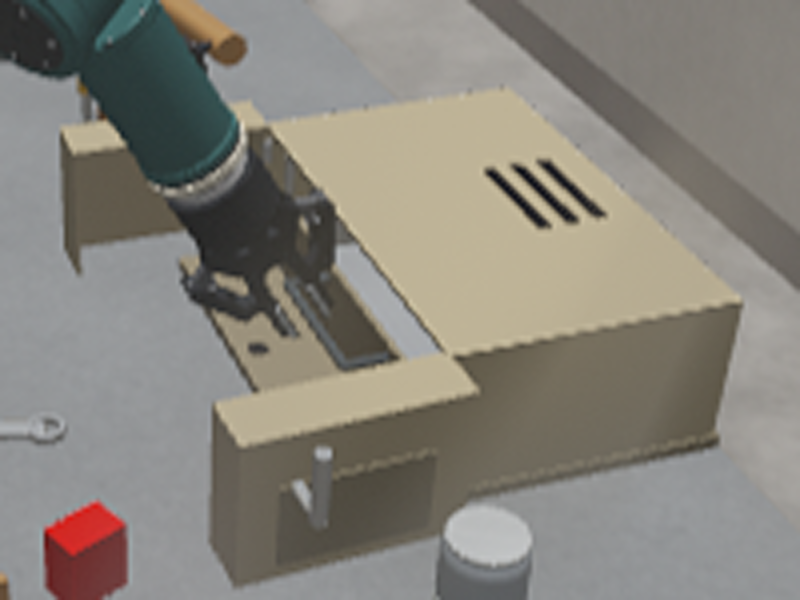

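The bar (column 262) sits just right of the pads' centre (257), so I'll add 2.5 mm and go in.

Emit:
{"method": "drive_tool", "body": {"moves": [0.0025, 0, 0.01, 0, 0, 0, 0, 0, 0.009, 0, 0, 0, 0, 0, 0, 0, 0, 0]}}

```text
clock: 20.5
tool_pos: [0.6614, -0.0627, 0.0711]
tool_rot: [-3.033, -0.012, -0.812]
ft_force: [0.5, -0.1, 0.6]
gripper_width: 0.0233
```

Emit:
{"method": "drive_tool", "body": {"moves": [0, 0, 0, 0, 0, 0, 0, 0, 0, 0, 0, 0, 0, 0, 0, 0, 0, 0, 0, 0, 0, 0, 0, 0], "claw": 0}}

```text
clock: 20.9
tool_pos: [0.6612, -0.0627, 0.072]
tool_rot: [-3.033, -0.013, -0.813]
ft_force: [1.9, 1.2, -1.3]
gripper_width: 0.0069
```

```bash
python3 go2.py .5300 -.0640 .0723 0.5 30 w12
```

```text
std [0. 0. 0.] mean [ 0.6612 -0.0627  0.072 ] zaxis [ 0.5    0.004 -0.866] xaxis [0.866 0.007 0.5  ]
shift mm [-113.5    0.3  -65.8] turn [-0.2 -0.  -0.1] clock 21.05 F [ 1.1 -1.3  0.4] w 0.0066
```

View pics/w12.png

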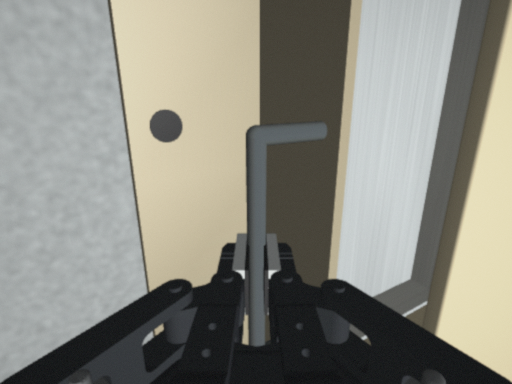

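The bar is gripped. Pulling the tray out 131 mm.

Emit:
{"method": "drive_tool", "body": {"moves": [-0.0145, 0, -0.0084, 0, 0, 0, -0.0145, 0, -0.0084, 0, 0, 0, -0.0145, 0, -0.0084, 0, 0, 0, -0.0145, 0, -0.0084, 0, 0, 0, -0.0145, 0, -0.0084, 0, 0, 0, -0.0145, 0, -0.0084, 0, 0, 0, -0.0145, 0, -0.0084, 0, 0, 0, -0.0117, 0, -0.0068, 0, 0, 0]}}

```text
clock: 21.9
tool_pos: [0.5306, -0.0649, 0.0747]
tool_rot: [-3.019, -0.02, -0.796]
ft_force: [33.8, 9.4, -26.2]
gripper_width: 0.0063
```

Emit:
{"method": "drive_tool", "body": {"moves": [0, 0, 0, 0, 0, 0, 0, 0, 0, 0, 0, 0]}}

```text
clock: 22.1
tool_pos: [0.5302, -0.0657, 0.0756]
tool_rot: [-3.022, -0.019, -0.797]
ft_force: [4.3, 5.7, -11.0]
gripper_width: 0.0064
```

```bash
python3 - <<'E'
from h import *
s,t,r=pose(); print(t,s["ft_force"],s["gripper_width"])
p=cams.get_image("side"); save(p,"s13",(180,120,420,300),3.3); 
E
```

```text
[ 0.53022804 -0.0656583   0.07557618] [  4.33223453   5.67620867 -11.03850132] 0.006438225869462532
```

View pics/s13.png

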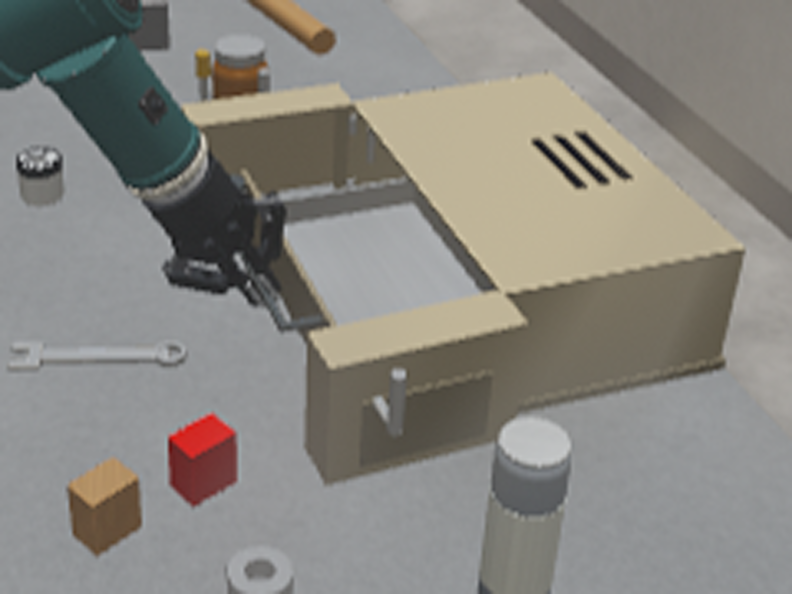

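The tray is fully out, at its stop. I'll release and back out along the tool axis.

Emit:
{"method": "drive_tool", "body": {"moves": [0, 0, 0, 0, 0, 0, 0, 0, 0, 0, 0, 0, 0, 0, -0.02, 0, 0, 0, 0, 0, -0.04, 0, 0, 0, 0, 0, -0.05, 0, 0, 0, 0, 0, -0.04, 0, -8, 0, 0, 0, -0.03, 0, -8, 0, 0, 0, -0.02, 0, -8, 0], "claw": 0.3}}

```text
clock: 22.95
tool_pos: [0.4808, -0.0509, 0.1924]
tool_rot: [-3.044, -0.069, -0.437]
ft_force: [0.9, 2.7, -0.3]
gripper_width: 0.0256
```

Emit:
{"method": "drive_tool", "body": {"moves": [0, 0, 0, 0, -6, 0, 0, 0, 0, 0, 0, 0], "claw": 1}}

```text
clock: 23.15
tool_pos: [0.4883, -0.0517, 0.1945]
tool_rot: [-3.065, -0.082, -0.296]
ft_force: [1.5, 0.7, 0.3]
gripper_width: 0.0539
```

```bash
python3 obj.py; cp pics/topo.png pics/topo2.png; python3 go2.py .34 -.26 .25 0.5 0 w14
```

```text
filter_mid [0.369 0.288 0.023] [0.6 0.7] 0.59 0.6 [192. 174.] [151. 258.]
bearing_mid [ 0.443 -0.355  0.01 ] [0.3 0.2] 0.73 0.61 [258. 296.] [362. 234.]
bearing_mid [ 0.508 -0.455  0.014] [0.6 0.5] 0.71 0.84 [297. 320.] [394. 214.]
spray [ 0.624 -0.426  0.092] [0.1 0. ] 0.96 0.94 [338. 278.] [393. 172.]
[ 0.44347302 -0.0475144   0.005     ] [ 0.29777867 -0.00853332  0.005     ]
std [0. 0. 0.] mean [ 0.4842 -0.0506  0.1922] zaxis [ 0.184  0.069 -0.98 ] xaxis [0.981 0.045 0.187]
shift mm [-146.1  208.1  -57.8] turn [ -3.7 -10.7   2.5] clock 24.0 F [-0.3 -0.6  0.2] w 0.0854
```

View pics/topo2.png

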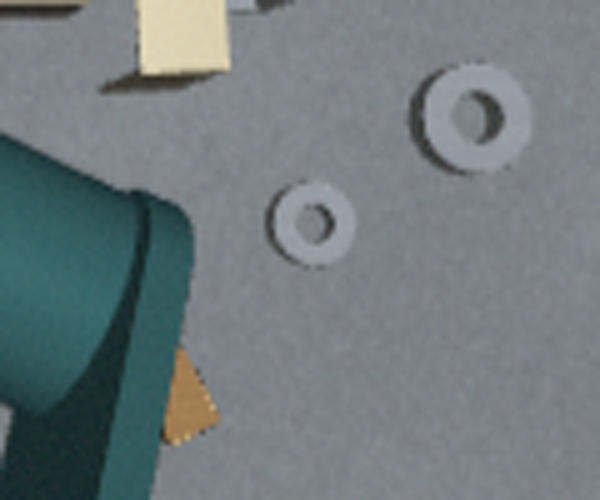

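The top view shows the bearing unchanged at (362,235); the carton is partly hidden by the arm. Bearing first: I'll level the tool, turn the jaws along y, and move over it.

Emit:
{"method": "drive_tool", "body": {"moves": [0, 0, -0.01, -1.9, -5.4, 1.2, 0, 0, -0.01, -1.9, -5.4, 1.2, 0, 0.038, 0, 0, 0, 0, 0, 0.038, 0, 0, 0, 0, -0.01, 0.038, 0, 0, 0, 0, -0.01, 0.038, 0, 0, 0, 0, -0.01, 0.038, 0, 0, 0, 0, -0.01, 0.038, 0, 0, 0, 0]}}

```text
clock: 24.85
tool_pos: [0.4432, -0.2814, 0.2126]
tool_rot: [3.139, 0.015, -0.002]
ft_force: [1.0, 0.1, 0.4]
gripper_width: 0.0854
```

Emit:
{"method": "drive_tool", "body": {"moves": [0, 0.038, 0, 0, 0, 8.2, 0, 0.038, 0, 0, 0, 8.2, 0, 0, 0, 0, 0, 8.2, 0, 0, 0, 0, 0, 8.2, 0, 0, 0, 0, 0, 8.2, 0, 0, 0, 0, 0, 8.2, 0, 0, 0, 0, 0, 8.2, 0, 0, 0, 0, 0, 8.2]}}

```text
clock: 25.65
tool_pos: [0.439, -0.3556, 0.2127]
tool_rot: [2.641, -1.696, 0.001]
ft_force: [0.1, -0.0, -0.1]
gripper_width: 0.0847
```

Emit:
{"method": "drive_tool", "body": {"moves": [0, 0, 0, 0, 0, 8.2, 0, 0, 0, 0, 0, 8.2, 0, 0, 0, 0, 0, 8.0, 0, 0, 0, 0, 0, 0, 0, 0, 0, 0, 0, 0]}}

```text
clock: 26.15
tool_pos: [0.439, -0.3556, 0.2127]
tool_rot: [2.234, -2.205, 0.002]
ft_force: [-0.3, -0.6, 0.9]
gripper_width: 0.0854
```

```bash
python3 go2.py .443 -.355 .12 -89.5 0 w15
```

```text
std [0. 0. 0.] mean [ 0.439  -0.3556  0.2128] zaxis [-0.001 -0.003 -1.   ] xaxis [ 0.013 -1.     0.003]
shift mm [-0.5 -4.1 92.8] turn [ 0.1 -0.2  0.2] clock 26.3 F [-0.1  0.6 -0.7] w 0.0857
```

View pics/w15.png

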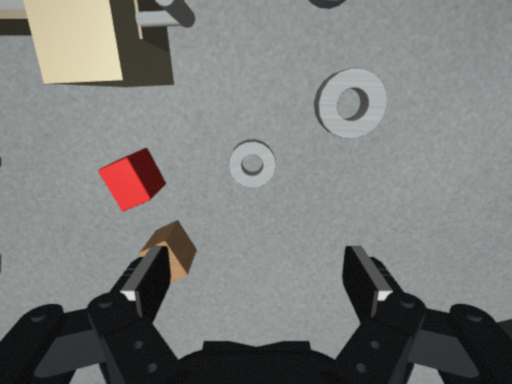

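The wrist view shows the small ring at (252,163), the large ring at (352,103), the red box at (133,180) and the brown carton at (170,250).

```bash
python3 - <<'E'
from h import *
p=cams.get_image("wrist")
r=nets.silhouettes("bearing_mid",p)
for d in r: print(d["conf"],d["bbox"],onz(p,*np.argwhere(d["region"]).mean(0)[::-1],.018).round(4))
print(p["position"])
for d in nets.silhouettes("carton_mid",p): print(d["conf"],d["bbox"],onz(p,*np.argwhere(d["region"]).mean(0)[::-1],.04).round(4))
E
```

```text
0.97 [230.3, 143.9, 44.2, 48.0] [ 0.4432 -0.3511  0.018 ]
0.62 [313.4, 68.8, 73.0, 70.0] [ 0.5092 -0.4538  0.018 ]
[ 0.51809829 -0.35386035  0.34255881]
0.75 [140.3, 221.8, 54.4, 60.3] [ 0.3491 -0.2636  0.04  ]
0.73 [97.4, 152.7, 66.7, 59.3] [ 0.4304 -0.2273  0.04  ]
```

Emit:
{"method": "drive_tool", "body": {"moves": [-0.0025, -0.004, 0.045, 0, 0, 0, 0, 0, 0.045, 0, 0, 0, 0, 0, 0.045, 0, 0, 0, 0, 0, 0.035, 0, 0, 0, 0, 0, 0.014, 0, 0, 0, 0, 0, 0.008, 0, 0, 0, 0, 0, 0, 0, 0, 0]}}

```text
clock: 27.2
tool_pos: [0.4429, -0.3539, 0.0209]
tool_rot: [2.23, -2.209, 0.002]
ft_force: [0.8, 0.4, 0.0]
gripper_width: 0.0854
```

```bash
python3 go2.py .443 -.353 .016 -89.5 0 w16; python3 - <<'E'
from h import *
p=cams.get_image("side"); save(p,"s16",(200,230,340,340),5)
E
```

```text
std [0.0003 0.0003 0.0006] mean [ 0.4434 -0.3543  0.0218] zaxis [ 0.    -0.004 -1.   ] xaxis [ 0.01  -1.     0.004]
shift mm [-1.4  0.4  5.8] turn [-0.1 -0.3  0. ] clock 27.35 F [-0.4  0.3 -0.4] w 0.0856
```

View pics/s16.png

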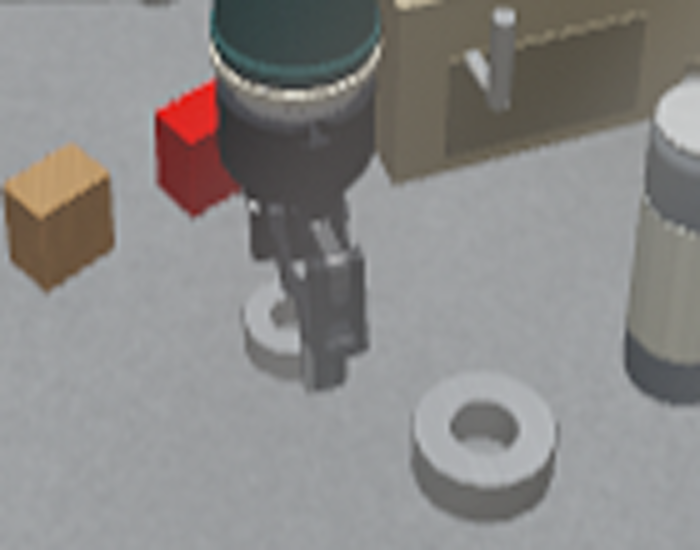

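Down another 4 mm and close.

Emit:
{"method": "drive_tool", "body": {"moves": [0, 0, 0.004, 0, 0, 0, 0, 0, 0, 0, 0, 0]}}

```text
clock: 27.65
tool_pos: [0.4427, -0.3536, 0.017]
tool_rot: [2.23, -2.209, 0.002]
ft_force: [-0.7, -0.1, 0.2]
gripper_width: 0.0853
```

Emit:
{"method": "drive_tool", "body": {"moves": [0, 0, 0, 0, 0, 0, 0, 0, 0, 0, 0, 0, 0, 0, 0, 0, 0, 0, 0, 0, 0, 0, 0, 0, 0, 0, 0, 0, 0, 0], "claw": 0}}

```text
clock: 28.15
tool_pos: [0.4426, -0.3534, 0.0174]
tool_rot: [2.23, -2.209, 0.001]
ft_force: [-1.5, 1.6, 7.8]
gripper_width: 0.0499
```

Emit:
{"method": "drive_tool", "body": {"moves": [0, 0, -0.02, 0, 0, 0, 0, 0, -0.045, 0, 0, 0, 0, 0, -0.05, 0, 0, 0, 0, 0, -0.05, 0, 0, 0, 0, 0, -0.03, 0, 0, 0]}}

```text
clock: 28.65
tool_pos: [0.4438, -0.3539, 0.2156]
tool_rot: [2.23, -2.209, 0.008]
ft_force: [0.9, -1.0, -1.8]
gripper_width: 0.0497
```

```bash
python3 go2.py .6195 -.117 .21 -89.5 0 w17
```

```text
std [0.0007 0.0007 0.0021] mean [ 0.4445 -0.3546  0.2164] zaxis [ 0.004 -0.008 -1.   ] xaxis [ 0.01  -1.     0.008]
shift mm [-236.1 -177.     6.4] turn [-0.1 -0.3  0. ] clock 28.8 F [-0.1  0.4 -3.3] w 0.05
```

View pics/w17.png

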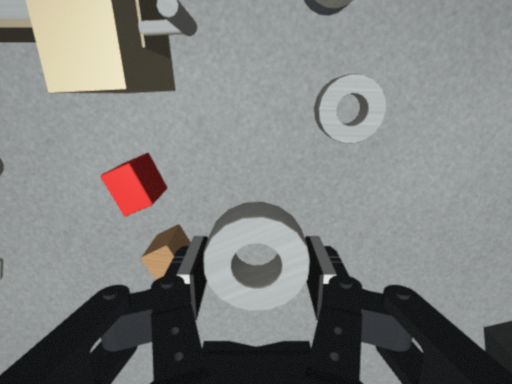

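Emit:
{"method": "drive_tool", "body": {"moves": [-0.0337, -0.0253, 0, 0, 0, 0, -0.0337, -0.0253, 0, 0, 0, 0, -0.0337, -0.0253, 0, 0, 0, 0, -0.0337, -0.0253, 0, 0, 0, 0, -0.0337, -0.0253, 0, 0, 0, 0, -0.0337, -0.0253, 0, 0, 0, 0, -0.0337, -0.0253, 0, 0, 0, 0, 0, 0, 0, 0, 0, 0]}}

```text
clock: 29.65
tool_pos: [0.619, -0.1106, 0.2077]
tool_rot: [2.235, -2.205, -0.005]
ft_force: [-0.9, -0.6, -1.1]
gripper_width: 0.0497
```

```bash
python3 go2.py .6195 -.117 .037 -89.5 0 w18;  python3 - <<'E'
from h import *
p=cams.get_image("top"); save(p,"t18",(170,50,370,200),4)
E
```

```text
std [0.0011 0.0017 0.0003] mean [ 0.6172 -0.1132  0.2079] zaxis [-0.006 -0.001 -1.   ] xaxis [ 0.012 -1.     0.001]
shift mm [  3.9  -2.2 170.9] turn [ 0.3 -0.1  0.1] clock 29.8 F [-0.7  0.1 -2.1] w 0.0496
```

View pics/w18.png

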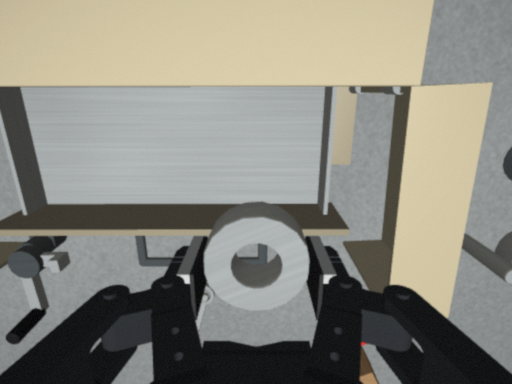

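View pics/t18.png

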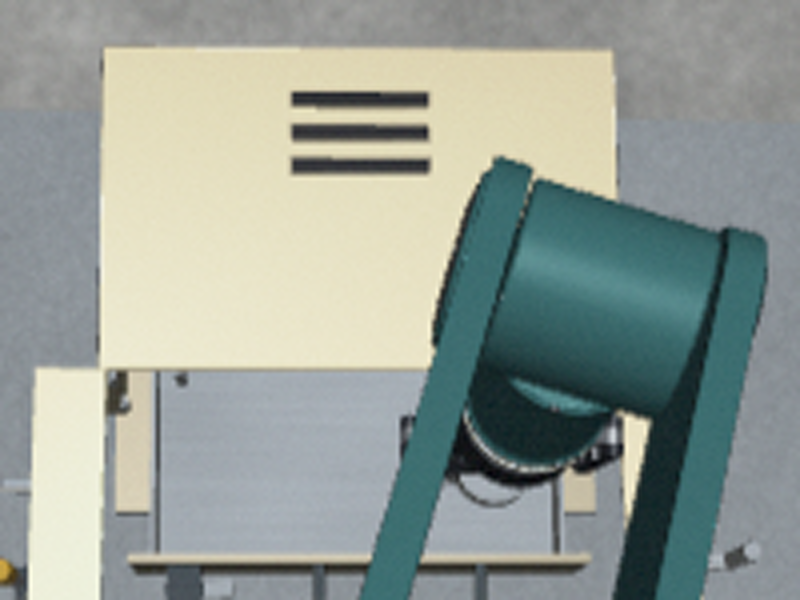

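Emit:
{"method": "drive_tool", "body": {"moves": [0.004, -0.002, 0.04, 0, 0, 0, 0, 0, 0.045, 0, 0, 0, 0, 0, 0.045, 0, 0, 0, 0, 0, 0.025, 0, 0, 0, 0, 0, 0.012, 0, 0, 0, 0, 0, 0, 0, 0, 0, 0, 0, 0, 0, 0, 0]}}

```text
clock: 30.6
tool_pos: [0.6204, -0.1208, 0.0451]
tool_rot: [2.23, -2.21, 0.004]
ft_force: [0.2, -0.4, -2.0]
gripper_width: 0.0496
```

```bash
python3 go2.py .6195 -.117 .037 -89.5 0 w19
```

```text
std [0.0003 0.0001 0.0003] mean [ 0.6209 -0.1207  0.0457] zaxis [ 0.002 -0.004 -1.   ] xaxis [ 0.009 -1.     0.004]
shift mm [-3.7  1.3  8.7] turn [-0.1 -0.2  0. ] clock 30.75 F [ 0.6  0.4 -3.2] w 0.0502
```

View pics/w19.png

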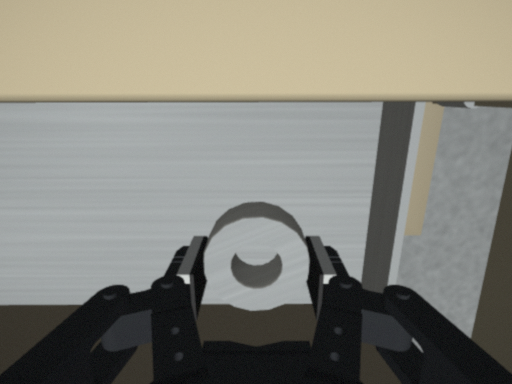

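Emit:
{"method": "drive_tool", "body": {"moves": [-0.003, 0, 0.005, 0, 0, 0, 0, 0, 0.003, 0, 0, 0, 0, 0, 0, 0, 0, 0]}}

```text
clock: 31.1
tool_pos: [0.6194, -0.1166, 0.0357]
tool_rot: [2.23, -2.209, 0.001]
ft_force: [0.8, -0.7, -2.8]
gripper_width: 0.0499
```

Emit:
{"method": "drive_tool", "body": {"moves": [0, 0, 0, 0, 0, 0, 0, 0, 0, 0, 0, 0, 0, 0, 0, 0, 0, 0, 0, 0, -0.03, 0, 0, 0, 0, 0, -0.05, 0, 0, 0, 0, 0, -0.05, 0, 0, 0, 0, 0, -0.05, 0, 0, 0], "claw": 0.75}}

```text
clock: 31.8
tool_pos: [0.6195, -0.1164, 0.2179]
tool_rot: [2.23, -2.209, 0.002]
ft_force: [1.0, -0.3, 0.1]
gripper_width: 0.0644
```

```bash
python3 go2.py .34 -.26 .21 -89.5 0 w20
```

```text
std [0.002  0.0006 0.0036] mean [ 0.6227 -0.1174  0.2226] zaxis [ 0.008 -0.005 -1.   ] xaxis [ 0.009 -1.     0.006]
shift mm [140.2 284.   12.6] turn [-0.5 -0.3  0. ] clock 31.95 F [ 0.7 -0.5  0.2] w 0.0641
```

View pics/w20.png

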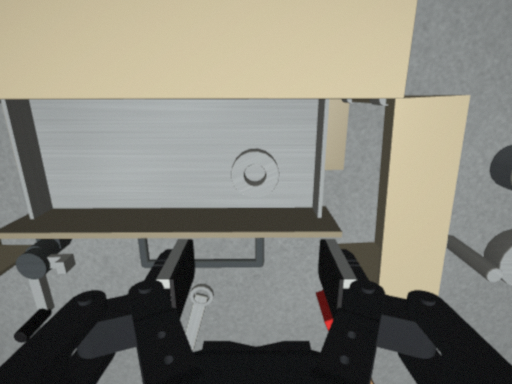

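The bearing lies flat on the tray floor (255,172). Next the brown carton: its long side runs about 29° from x, so jaw yaw is about -61°.

Emit:
{"method": "drive_tool", "body": {"moves": [0.02, 0.041, 0, 0, 0, 0, 0.02, 0.041, 0, 0, 0, 0, 0.02, 0.041, 0, 0, 0, 0, 0.02, 0.041, 0, 0, 0, 0, 0.02, 0.04, 0, 0, 0, 0, 0.02, 0.04, 0, 0, 0, 0, 0.02, 0.04, 0, 0, 0, 0, 0, 0, 0, 0, 0, -7], "claw": 0.8}}

```text
clock: 32.8
tool_pos: [0.3317, -0.2593, 0.2147]
tool_rot: [2.357, -2.071, -0.008]
ft_force: [0.6, 0.6, 0.0]
gripper_width: 0.0684
```

Emit:
{"method": "drive_tool", "body": {"moves": [0, 0, 0, 0, 0, -7, 0, 0, 0, 0, 0, -7, 0, 0, 0, 0, 0, -7.5, 0, 0, 0, 0, 0, 0]}}

```text
clock: 33.2
tool_pos: [0.3361, -0.2582, 0.2151]
tool_rot: [2.706, -1.591, -0.005]
ft_force: [-0.0, 0.1, -0.4]
gripper_width: 0.0682
```

```bash
python3 go2.py .34 -.26 .045 -61 0 w21; python3 - <<'E'
from h import *
p=cams.get_image("wrist")
for d in nets.silhouettes("carton_mid",p):
    m=d["region"].astype(np.uint8); print(d["conf"],d["bbox"],onz(p,*np.argwhere(d["region"]).mean(0)[::-1],.035).round(4), p["color"][d["region"]].mean(0))
for c in ((.34,-.26,.058),(.34,-.26,0)): print(proj(p,[c]))
E
```

```text
std [0.0002 0.0001 0.0003] mean [ 0.3364 -0.2584  0.2155] zaxis [-0.003 -0.001 -1.   ] xaxis [ 0.484 -0.875 -0.001]
shift mm [  3.2  -2.4 170.5] turn [ 0.2  0.  -0.1] clock 33.35 F [-1.2 -0.8 -0.1] w 0.0682
0.75 [240.5, 142.4, 33.0, 53.5] [ 0.339  -0.2569  0.035 ] [ 98.18463239 134.45163074 168.02487562]
0.56 [254.2, 41.4, 42.2, 59.0] [ 0.4326 -0.2256  0.035 ] [ 85.92140152  90.31155303 230.64393939]
[[259.16785067 173.93706244]]
[[258.66881222 161.11478126]]
```

View pics/w21.png

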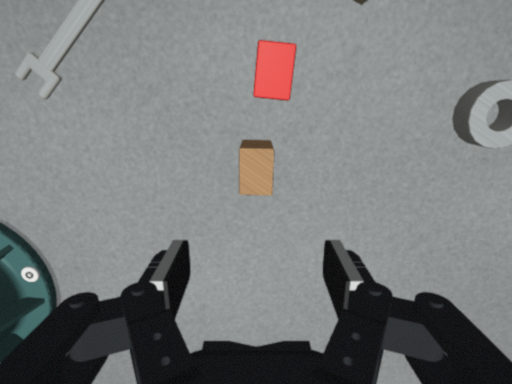

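The wrist view shows the brown carton's top at (256,171), aligned with the jaws; the red box at (275,70) stays. Descending.

Emit:
{"method": "drive_tool", "body": {"moves": [0.002, -0.002, 0.045, 0, 0, 0, 0, 0, 0.045, 0, 0, 0, 0, 0, 0.045, 0, 0, 0, 0, 0, 0.03, 0, 0, 0, 0, 0, 0.012, 0, 0, 0, 0, 0, 0, 0, 0, 0]}}

```text
clock: 34.1
tool_pos: [0.3386, -0.2594, 0.038]
tool_rot: [2.705, -1.594, -0.006]
ft_force: [-0.8, 0.3, 0.0]
gripper_width: 0.0683
```

```bash
python3 go2.py .34 -.259 .035 -61 0 w22
```

```text
std [0.0006 0.0006 0.0009] mean [ 0.3395 -0.2602  0.0393] zaxis [-0.002 -0.002 -1.   ] xaxis [ 0.485 -0.875  0.001]
shift mm [-0.8 -1.1  4.3] turn [ 0.1 -0.2  0. ] clock 34.25 F [ 0.3  0.9 -0.5] w 0.0687
```

View pics/w22.png

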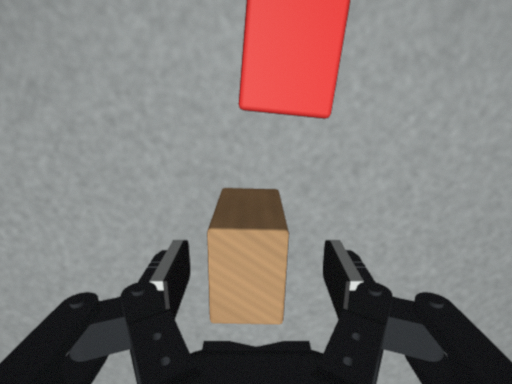

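Emit:
{"method": "drive_tool", "body": {"moves": [-0.004, 0, 0.003, 0, 0, 0, 0, 0, 0, 0, 0, 0]}}

```text
clock: 34.5
tool_pos: [0.3374, -0.2565, 0.0371]
tool_rot: [2.705, -1.592, 0.001]
ft_force: [0.8, 0.8, 0.2]
gripper_width: 0.0686
```

Emit:
{"method": "drive_tool", "body": {"moves": [0, 0, 0, 0, 0, 0, 0, 0, 0, 0, 0, 0, 0, 0, 0, 0, 0, 0, 0, 0, 0, 0, 0, 0, 0, 0, 0, 0, 0, 0], "claw": 0}}

```text
clock: 35.0
tool_pos: [0.3379, -0.2571, 0.0371]
tool_rot: [2.705, -1.592, 0.001]
ft_force: [-0.7, 0.6, 5.8]
gripper_width: 0.0337
```

Emit:
{"method": "drive_tool", "body": {"moves": [0, 0, -0.02, 0, 0, 0, 0, 0, -0.045, 0, 0, 0, 0, 0, -0.05, 0, 0, 0, 0, 0, -0.05, 0, 0, 0, 0, 0, -0.02, 0, 0, 0, 0, 0, 0, 0, 0, 7.2, 0, 0, 0, 0, 0, 7.2, 0, 0, 0, 0, 0, 7.1]}}

```text
clock: 35.8
tool_pos: [0.3377, -0.2562, 0.2219]
tool_rot: [2.355, -2.075, 0.002]
ft_force: [0.2, 0.5, -1.5]
gripper_width: 0.0334
```

Emit:
{"method": "drive_tool", "body": {"moves": [0, 0, 0, 0, 0, 7, 0, 0, 0, 0, 0, 0]}}

```text
clock: 36.0
tool_pos: [0.3376, -0.2561, 0.2215]
tool_rot: [2.229, -2.21, 0.001]
ft_force: [-0.4, 0.2, -1.4]
gripper_width: 0.0333
```

```bash
python3 go2.py .620 -.035 .21 -89.5 0 w23
```

```text
std [0.0001 0.0001 0.    ] mean [ 0.3377 -0.2562  0.2215] zaxis [-0.002 -0.002 -1.   ] xaxis [ 0.011 -1.     0.002]
shift mm [-218.7 -284.2   11.5] turn [ 0.1 -0.1  0.2] clock 36.15 F [-0.3 -0.3 -1.8] w 0.0333
```

View pics/w23.png

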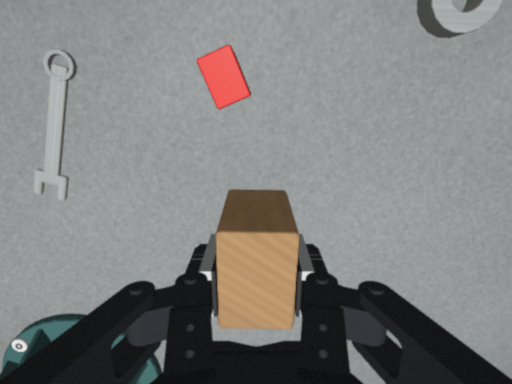

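Emit:
{"method": "drive_tool", "body": {"moves": [-0.0273, -0.0355, 0, 0, 0, 0, -0.0273, -0.0355, 0, 0, 0, 0, -0.0273, -0.0355, 0, 0, 0, 0, -0.0273, -0.0355, 0, 0, 0, 0, -0.0273, -0.0355, 0, 0, 0, 0, -0.0273, -0.0355, 0, 0, 0, 0, -0.0273, -0.0355, 0, 0, 0, 0, -0.0273, -0.0355, 0, 0, 0, 0]}}

```text
clock: 37.0
tool_pos: [0.621, -0.0339, 0.2204]
tool_rot: [2.232, -2.206, 0.001]
ft_force: [-0.2, -0.8, -1.3]
gripper_width: 0.0332
```

Emit:
{"method": "drive_tool", "body": {"moves": [0, 0, 0.045, 0, 0, 0, 0, 0, 0.045, 0, 0, 0, 0, 0, 0.03, 0, 0, 0, 0, 0, 0.02, 0, 0, 0, 0, 0, 0, 0, 0, 0, 0, 0, 0, 0, 0, 0]}}

```text
clock: 37.6
tool_pos: [0.6197, -0.0358, 0.0807]
tool_rot: [2.231, -2.208, 0.001]
ft_force: [0.6, -0.7, -0.5]
gripper_width: 0.0332
```

```bash
python3 go2.py .620 -.035 .057 -89.5 0 w24
```

```text
std [0.0005 0.0001 0.0007] mean [ 0.6206 -0.0359  0.0818] zaxis [ 0.    -0.003 -1.   ] xaxis [ 0.01  -1.     0.003]
shift mm [-0.9  0.6 24.8] turn [-0.1 -0.2  0.1] clock 37.75 F [-0.8  0.5 -0.9] w 0.0334
```

View pics/w24.png

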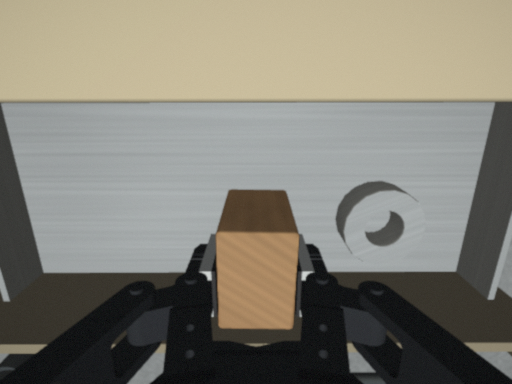

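Emit:
{"method": "drive_tool", "body": {"moves": [0, 0, 0.012, 0, 0, 0, 0, 0, 0.008, 0, 0, 0, 0, 0, 0.004, 0, 0, 0, 0, 0, 0, 0, 0, 0]}}

```text
clock: 38.2
tool_pos: [0.619, -0.0357, 0.0558]
tool_rot: [2.229, -2.208, -0.0]
ft_force: [-0.1, -0.8, -2.3]
gripper_width: 0.0335
```

Emit:
{"method": "drive_tool", "body": {"moves": [0, 0, 0, 0, 0, 0, 0, 0, 0, 0, 0, 0, 0, 0, 0, 0, 0, 0, 0, 0, -0.03, 0, 0, 0, 0, 0, -0.05, 0, 0, 0, 0, 0, -0.05, 0, 0, 0, 0, 0, -0.04, 0, 0, 0], "claw": 0.6}}

```text
clock: 38.9
tool_pos: [0.6205, -0.0354, 0.2301]
tool_rot: [2.231, -2.21, 0.005]
ft_force: [0.0, -0.7, 0.7]
gripper_width: 0.0515
```

```bash
python3 go2.py .369 .288 .21 90.5 0 w25; python3 obj.py
```

```text
std [0.0015 0.0002 0.0027] mean [ 0.6227 -0.0357  0.233 ] zaxis [ 0.008 -0.004 -1.   ] xaxis [ 0.01  -1.     0.004]
shift mm [ 325.9 -250.9   23. ] turn [   0.4   -0.6 -180. ] clock 39.05 F [ 0.4 -0.4 -0.7] w 0.0512
filter_mid [0.355 0.308 0.025] [0.6 0.8] 0.52 0.53 [187. 171.] [144. 262.]
carton_mid [ 0.429 -0.227  0.029] [0.6 0.5] 0.68 0.68 [241. 259.] [322. 239.]
carton_mid [ 0.62  -0.039  0.046] [1.3 1.4] 0.63 0.75 [284. 205.] [261. 176.]
bearing_mid [ 0.508 -0.454  0.015] [0.4 0.3] 0.85 0.92 [296. 319.] [393. 213.]
bearing_mid [ 0.602 -0.097  0.128] [0.5 0.5] 0.63 0.61 [284. 195.] [283. 175.]
jar [0.642 0.42  0.064] [0.3 0.4] 0.56 0.68 [251. 140.] [107. 165.]
spray [ 0.624 -0.427  0.09 ] [0.3 0.2] 0.71 0.61 [338. 279.] [393. 172.]
[ 0.44347302 -0.0475144   0.005     ] [ 0.29777867 -0.00853332  0.005     ]
```

View pics/w25.png

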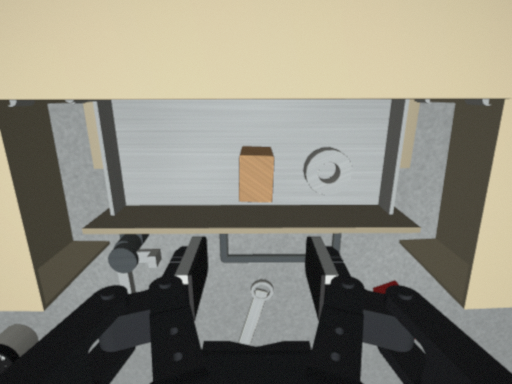

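The carton stands upright beside the ring. The filter has been knocked aside to about (0.355, 0.308), so I'll go there.

Emit:
{"method": "drive_tool", "body": {"moves": [-0.038, 0.03, 0, 0, 0, 0, -0.038, 0.03, 0, 0, 0, 0, -0.038, 0.03, 0, 0, 0, 0, -0.038, 0.03, 0, 0, 0, 0, -0.038, 0.03, 0, 0, 0, 0, -0.038, 0.03, 0, 0, 0, 0, -0.038, 0.03, 0, 0, 0, 0, -0.038, 0.03, 0, 0, 0, 0], "claw": 1}}

```text
clock: 40.6
tool_pos: [0.3757, 0.2677, 0.2266]
tool_rot: [2.23, -2.21, 0.002]
ft_force: [0.7, 0.5, -0.1]
gripper_width: 0.0853
```

Emit:
{"method": "drive_tool", "body": {"moves": [-0.038, 0.026, 0.02, 0, 0, 0, 0, 0, 0, 0, 0, 0, 0, 0, 0, 0, 0, 0]}}

```text
clock: 40.9
tool_pos: [0.3498, 0.3045, 0.2061]
tool_rot: [2.233, -2.205, 0.002]
ft_force: [0.1, 1.0, -0.0]
gripper_width: 0.0855
```

```bash
python3 go2.py .355 .308 .03 -89.5 0 w26; python3 - <<'E'
from h import *
p=cams.get_image("wrist")
for d in nets.silhouettes("filter_mid",p):
    print(d["conf"],d["bbox"],onz(p,*np.argwhere(d["region"]).mean(0)[::-1],.035).round(4))
for c in ((.355,.308,.05),(.355,.308,0)): print(proj(p,[c]))
E
```

```text
std [0.0008 0.0004 0.0002] mean [0.351  0.3039 0.2064] zaxis [-0.001 -0.003 -1.   ] xaxis [ 0.01  -1.     0.003]
shift mm [ -4.   -4.  176.4] turn [ 0.  -0.1 -0. ] clock 41.05 F [ 0.7 -0.  -0.7] w 0.0857
0.84 [221.7, 142.5, 55.6, 56.7] [0.3546 0.3091 0.035 ]
[[251.42682497 173.61118358]]
[[251.95575499 162.42373428]]
```

View pics/w26.png

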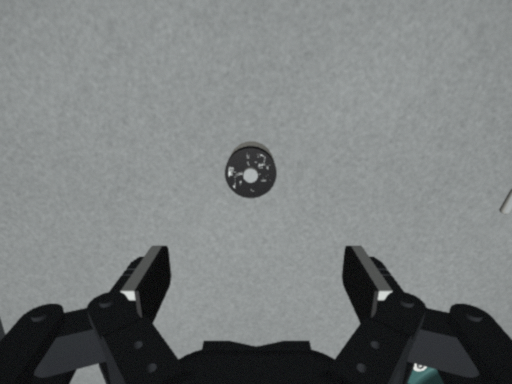

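The filter stands upright at (250,172), matching the projection of (0.355, 0.308).

Emit:
{"method": "drive_tool", "body": {"moves": [-0.0045, -0.004, 0.045, 0, 0, 0, 0, 0, 0.045, 0, 0, 0, 0, 0, 0.045, 0, 0, 0, 0, 0, 0.03, 0, 0, 0, 0, 0, 0.012, 0, 0, 0, 0, 0, 0, 0, 0, 0, 0, 0, 0, 0, 0, 0]}}

```text
clock: 41.9
tool_pos: [0.3552, 0.3078, 0.0294]
tool_rot: [2.229, -2.21, 0.002]
ft_force: [0.4, -0.1, 0.6]
gripper_width: 0.0855
```

```bash
python3 go2.py .355 .308 .03 -89.5 0 w27
```

```text
std [0.0001 0.0003 0.0003] mean [0.3555 0.3081 0.03  ] zaxis [ 0.    -0.002 -1.   ] xaxis [ 0.009 -1.     0.002]
shift mm [ 0.1  0.5 -0. ] turn [-0.1 -0.1  0. ] clock 42.05 F [ 0.5  1.2 -0.6] w 0.085
```

View pics/w27.png

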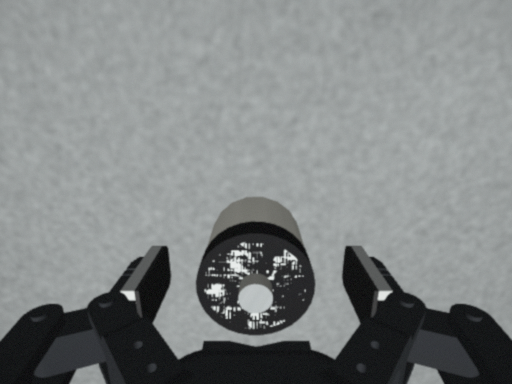

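Emit:
{"method": "drive_tool", "body": {"moves": [0, 0, 0, 0, 0, 0, 0, 0, 0, 0, 0, 0, 0, 0, 0, 0, 0, 0, 0, 0, 0, 0, 0, 0, 0, 0, 0, 0, 0, 0], "claw": 0}}

```text
clock: 42.6
tool_pos: [0.3546, 0.3082, 0.0299]
tool_rot: [2.231, -2.209, 0.002]
ft_force: [-0.1, -0.9, 8.5]
gripper_width: 0.0488
```

Emit:
{"method": "drive_tool", "body": {"moves": [0, 0, -0.02, 0, 0, 0, 0, 0, -0.045, 0, 0, 0, 0, 0, -0.05, 0, 0, 0, 0, 0, -0.05, 0, 0, 0, 0, 0, -0.04, 0, 0, 0]}}

```text
clock: 43.1
tool_pos: [0.3546, 0.3086, 0.237]
tool_rot: [2.231, -2.21, 0.002]
ft_force: [0.9, -0.2, -2.2]
gripper_width: 0.0485
```

```bash
python3 go2.py .619 .043 .24 -89.5 0 w28
```

```text
std [0.0012 0.0008 0.0024] mean [0.3565 0.3099 0.2391] zaxis [ 0.005  0.002 -1.   ] xaxis [ 0.01  -1.    -0.001]
shift mm [ 269.2 -260.1   -0.9] turn [-0.2  0.   0.1] clock 43.25 F [ 0.7  0.4 -2. ] w 0.0486
```

View pics/w28.png

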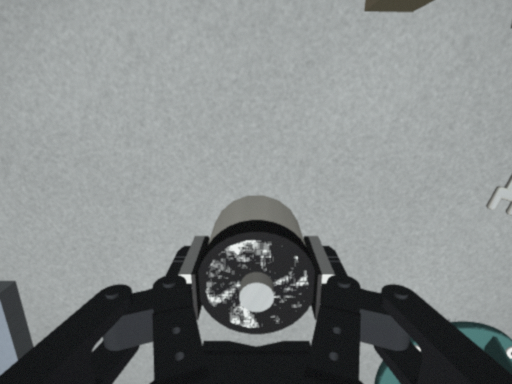

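Emit:
{"method": "drive_tool", "body": {"moves": [0.0336, -0.0325, 0, 0, 0, 0, 0.0336, -0.0325, 0, 0, 0, 0, 0.0336, -0.0325, 0, 0, 0, 0, 0.0336, -0.0325, 0, 0, 0, 0, 0.0336, -0.0325, 0, 0, 0, 0, 0.0336, -0.0325, 0, 0, 0, 0, 0.0336, -0.0325, 0, 0, 0, 0, 0.0336, -0.0325, 0, 0, 0, 0]}}

```text
clock: 44.1
tool_pos: [0.6165, 0.0406, 0.2313]
tool_rot: [2.227, -2.207, -0.005]
ft_force: [0.4, 0.1, -1.1]
gripper_width: 0.0487
```

Emit:
{"method": "drive_tool", "body": {"moves": [0, 0, 0.045, 0, 0, 0, 0, 0, 0.045, 0, 0, 0, 0, 0, 0.045, 0, 0, 0, 0, 0, 0.02, 0, 0, 0, 0, 0, 0, 0, 0, 0, 0, 0, 0, 0, 0, 0]}}

```text
clock: 44.7
tool_pos: [0.6157, 0.0418, 0.078]
tool_rot: [2.228, -2.207, -0.002]
ft_force: [0.1, -0.6, -1.1]
gripper_width: 0.0486
```

```bash
python3 go2.py .619 .043 .049 -89.5 0 w29
```

```text
std [0.0009 0.     0.0011] mean [0.6172 0.0418 0.0797] zaxis [-0.001 -0.003 -1.   ] xaxis [ 0.01  -1.     0.003]
shift mm [-1.1 -1.8 30.7] turn [-0.1 -0.2  0.1] clock 44.85 F [-0.8 -1.  -1.5] w 0.0487
```

View pics/w29.png

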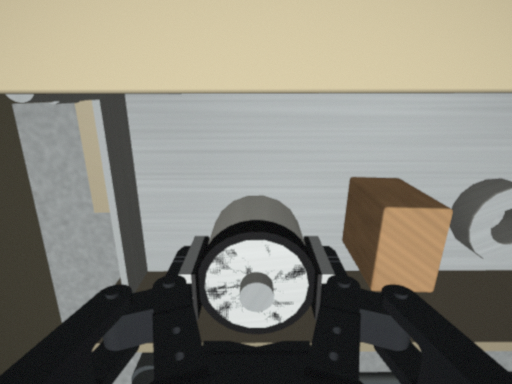

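Emit:
{"method": "drive_tool", "body": {"moves": [-0.004, -0.001, 0.015, 0, 0, 0, 0, 0, 0.01, 0, 0, 0, 0, 0, 0.004, 0, 0, 0, 0, 0, 0, 0, 0, 0]}}

```text
clock: 45.3
tool_pos: [0.6169, 0.0458, 0.0493]
tool_rot: [2.229, -2.208, -0.001]
ft_force: [-0.2, 0.1, -1.2]
gripper_width: 0.0483
```

Emit:
{"method": "drive_tool", "body": {"moves": [0, 0, 0, 0, 0, 0, 0, 0, 0, 0, 0, 0, 0, 0, 0, 0, 0, 0, 0, 0, -0.03, 0, 0, 0, 0, 0, -0.05, 0, 0, 0, 0, 0, -0.05, 0, 0, 0, 0, 0, -0.05, 0, 0, 0], "claw": 0.72}}

```text
clock: 46.0
tool_pos: [0.6179, 0.0462, 0.2328]
tool_rot: [2.23, -2.209, 0.002]
ft_force: [0.7, 0.4, -1.2]
gripper_width: 0.0609
```

```bash
python3 go2.py .50 -.064 .2 0.5 30 w30; python3 - <<'E'
from h import *
p=cams.get_image("side"); save(p,"s30",(220,120,420,270),4)
E
```

```text
std [0.0021 0.     0.0036] mean [0.6212 0.0462 0.2375] zaxis [ 0.009 -0.003 -1.   ] xaxis [ 0.01  -1.     0.003]
shift mm [-124.7  109.1  -28.1] turn [ 23.   23.2 -87.7] clock 46.15 F [-0.2 -0.2 -1.1] w 0.0616
```

View pics/w30.png

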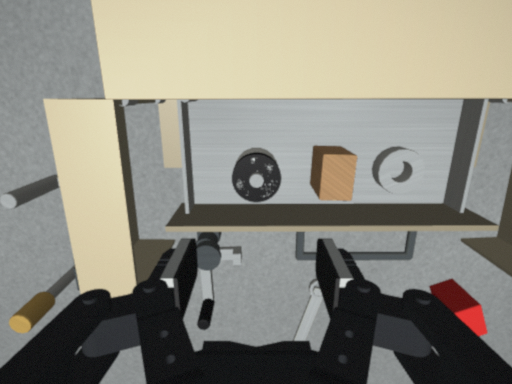

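View pics/s30.png

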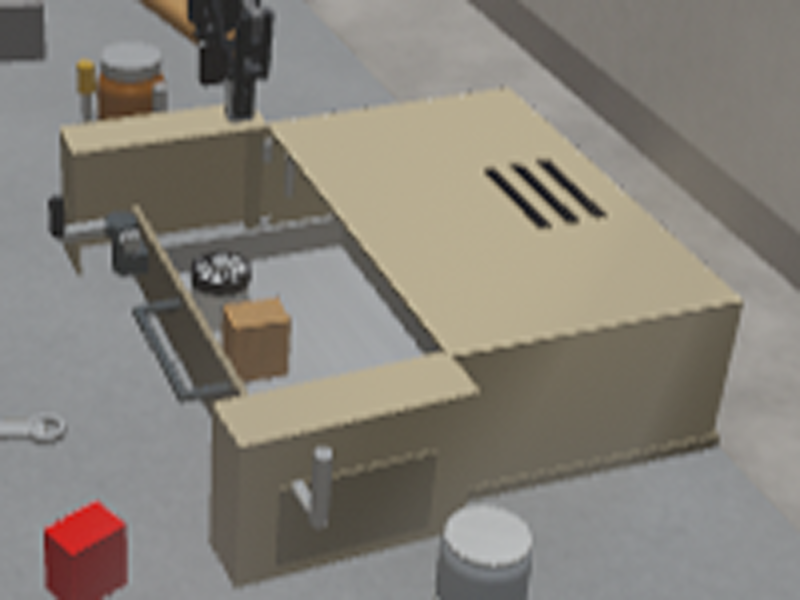

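All three parts are on the tray floor side by side: filter (256,178), carton (335,172) and ring (400,170). With the jaws shut I'll push the pull bar home from in front, slowly, gripper upright.

Emit:
{"method": "drive_tool", "body": {"moves": [0.022, 0.026, 0, 0, 0, 0, 0.022, 0.026, 0, 0, 0, 0, 0.022, 0.026, 0, 0, 0, 0, 0.022, 0.026, 0, 0, 0, 0, 0.022, 0.026, 0, 0, 0, 0, 0, 0, 0.04, 0, 0, 0, 0, 0, 0, 0, 0, 0, 0, 0, 0, 0, 0, 0], "claw": 0}}

```text
clock: 47.05
tool_pos: [0.4878, -0.0646, 0.1897]
tool_rot: [2.228, -2.208, -0.005]
ft_force: [0.0, -0.8, 0.8]
gripper_width: 0.0001
```

```bash
python3 go2.py .492 -.063 .074 -89.5 0 w31
```

```text
std [0.0009 0.0001 0.0008] mean [ 0.4893 -0.0648  0.1909] zaxis [-0.002 -0.002 -1.   ] xaxis [ 0.01  -1.     0.002]
shift mm [ -1.8  -2.8 116.9] turn [ 0.  -0.2  0.1] clock 47.2 F [ 0.3 -0.3  0. ] w 0.0
```

View pics/w31.png

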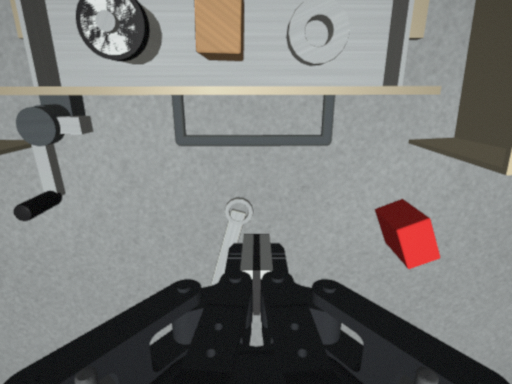

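Emit:
{"method": "drive_tool", "body": {"moves": [0, 0, 0.045, 0, 0, 0, 0, 0, 0.045, 0, 0, 0, 0, 0, 0.026, 0, 0, 0, 0, -0.012, 0, 0, 0, 0, 0, -0.012, 0, 0, 0, 0, 0, -0.012, 0, 0, 0, 0, 0, -0.012, 0, 0, 0, 0, 0, -0.012, 0, 0, 0, 0]}}

```text
clock: 48.05
tool_pos: [0.551, -0.0649, 0.0763]
tool_rot: [2.231, -2.209, 0.004]
ft_force: [-2.5, 1.8, 1.8]
gripper_width: -0.0001
```

Emit:
{"method": "drive_tool", "body": {"moves": [0, -0.012, 0, 0, 0, 0, 0, -0.012, 0, 0, 0, 0, 0, -0.012, 0, 0, 0, 0, 0, -0.012, 0, 0, 0, 0, 0, -0.012, 0, 0, 0, 0, 0, -0.012, 0, 0, 0, 0, 0, -0.006, 0, 0, 0, 0, 0, 0, 0, 0, 0, 0]}}

```text
clock: 48.85
tool_pos: [0.6288, -0.0643, 0.0749]
tool_rot: [2.231, -2.21, 0.004]
ft_force: [-0.2, -0.7, 0.2]
gripper_width: 0.0002
```

```bash
python3 go2.py .644 -.063 .074 -89.5 0 w32
```

```text
std [0.0007 0.0001 0.    ] mean [ 0.6278 -0.0642  0.0748] zaxis [-0.    -0.003 -1.   ] xaxis [ 0.01  -1.     0.003]
shift mm [ -1.  -16.3   0.8] turn [ 0.1 -0.2  0. ] clock 49.0 F [ 0.5 -0.1 -0.3] w -0.0
```

View pics/w32.png

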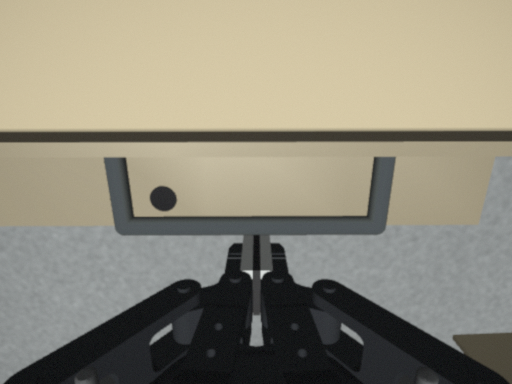

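Emit:
{"method": "drive_tool", "body": {"moves": [0, -0.005, 0, 0, 0, 0, 0, -0.005, 0, 0, 0, 0, 0, -0.004, 0, 0, 0, 0, 0, -0.002, 0, 0, 0, 0, 0, 0, 0, 0, 0, 0]}}

```text
clock: 49.55
tool_pos: [0.6437, -0.064, 0.0748]
tool_rot: [2.23, -2.209, 0.003]
ft_force: [0.2, -1.0, 0.3]
gripper_width: -0.0003
```

Emit:
{"method": "drive_tool", "body": {"moves": [0, -0.002, 0, 0, 0, 0, 0, -0.001, 0, 0, 0, 0, 0, 0, 0, 0, 0, 0]}}

```text
clock: 49.85
tool_pos: [0.6461, -0.064, 0.0749]
tool_rot: [2.23, -2.209, 0.002]
ft_force: [-1.0, 0.0, -0.2]
gripper_width: -0.0002
```

```bash
python3 go2.py .644 -.063 .074 -89.5 0 w33
```

```text
std [0. 0. 0.] mean [ 0.6461 -0.064   0.0749] zaxis [-0.001 -0.003 -1.   ] xaxis [ 0.009 -1.     0.003]
shift mm [-1.   2.1  0.9] turn [ 0.1 -0.2  0. ] clock 50.0 F [-0.3  0.1 -0.1] w -0.0
```

Emit:
{"method": "drive_tool", "body": {"moves": [0, -0.002, 0, 0, 0, 0, 0, -0.002, 0, 0, 0, 0]}}

```text
clock: 50.25
tool_pos: [0.6472, -0.0639, 0.0747]
tool_rot: [2.227, -2.206, -0.005]
ft_force: [-12.0, -1.6, 9.5]
gripper_width: -0.0002
```

```bash
python3 go2.py .644 -.063 .074 -89.5 0 w34;python3 - <<'E'
from h import *
p=cams.get_image("top"); save(p,"t34",(170,50,370,200),4)
E
```

```text
std [0. 0. 0.] mean [ 0.6471 -0.0639  0.0747] zaxis [-0.007 -0.003 -1.   ] xaxis [ 0.01  -1.     0.002]
shift mm [-0.9  3.1  0.7] turn [ 0.4 -0.1  0.1] clock 50.4 F [-8.6 -0.8  5.7] w 0.0001
```

View pics/w34.png

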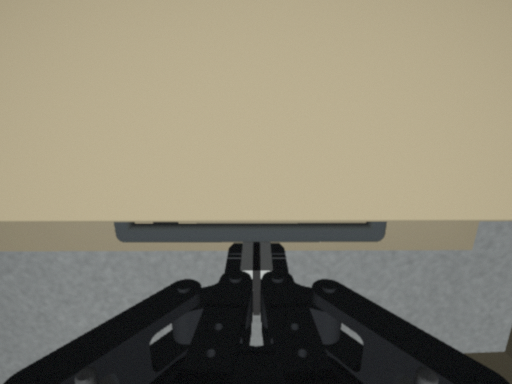

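View pics/t34.png

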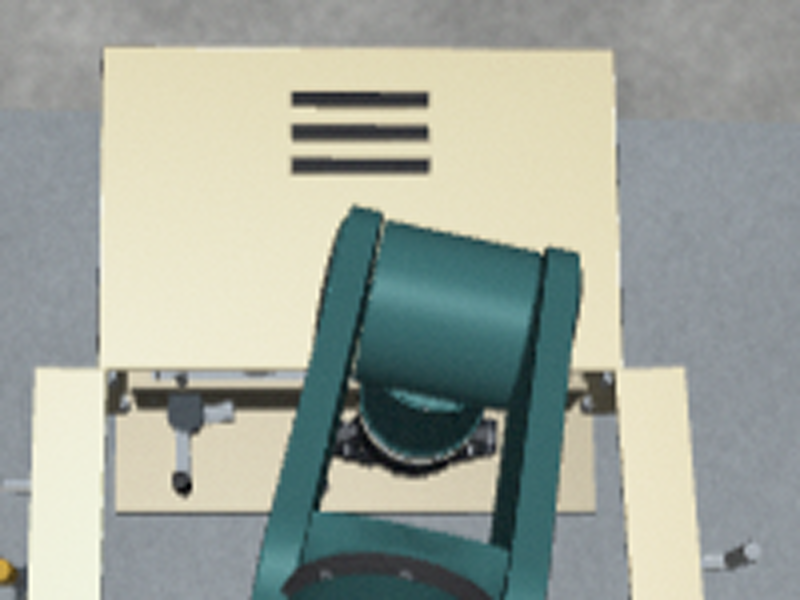

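The tray is against its stop (12 N). I'll back off, then locate the lever knob, which the top crop shows at (182,482).

Emit:
{"method": "drive_tool", "body": {"moves": [0, 0.02, 0, 0, 0, 0, 0, 0.02, -0.03, 0, 0, 0, 0, 0, -0.05, 0, 0, 0, 0, 0, -0.05, 0, 0, 0, -0.05, -0.01, 0, 0, 0, 0, -0.05, 0, 0, 0, 0, 0, -0.05, 0, 0, 0, 0, 0, 0, 0, 0, 0, 0, 0], "claw": 0.4}}

```text
clock: 51.3
tool_pos: [0.6188, 0.0912, 0.2051]
tool_rot: [-2.237, 2.205, -0.001]
ft_force: [-0.3, -0.9, -0.8]
gripper_width: 0.034
```

```bash
python3 - <<'E'
from h import *
b=cams.get_image("top")
f=lambda X,Y:((X+.5)/4-.5+170,(Y+.5)/4-.5+50)
k=onz(b,*f(182,482),.130); print("knob",k)
E
python3 go2.py .617 .098 .122 -89.5 0 w35
python3 - <<'E'
from h import *
p=cams.get_image("wrist"); print(proj(p,[[.617,.098,.13],[.6724,.098,.098]]))
E
```

```text
knob [0.61599471 0.09436941 0.13      ]
std [0.     0.0015 0.0001] mean [0.619  0.0861 0.2048] zaxis [ 0.    -0.003 -1.   ] xaxis [ 0.012 -1.     0.003]
shift mm [-11.9   1.9  82.8] turn [ 0.  -0.2  0. ] clock 51.5 F [ 1.  -0.8 -0.6] w 0.0341
[[237.24333954 208.86621968]
 [238.75882336 127.18456806]]
```

View pics/w35.png

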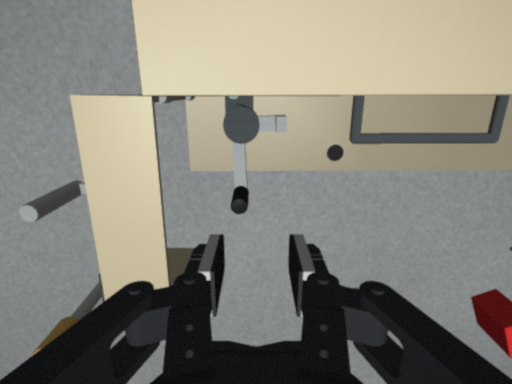

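Emit:
{"method": "drive_tool", "body": {"moves": [-0.0105, 0.001, 0.03, 0, 0, 0, 0, 0, 0.03, 0, 0, 0, 0, 0, 0.022, 0, 0, 0, 0, 0, 0, 0, 0, 0]}}

```text
clock: 52.0
tool_pos: [0.6149, 0.0939, 0.1193]
tool_rot: [2.224, -2.208, -0.005]
ft_force: [-0.6, -0.8, 0.4]
gripper_width: 0.0344
```

Emit:
{"method": "drive_tool", "body": {"moves": [0, 0, 0, 0, 0, 0, 0, 0, 0, 0, 0, 0, 0, 0, 0, 0, 0, 0, 0, 0, 0, 0, 0, 0], "claw": 0}}

```text
clock: 52.4
tool_pos: [0.6182, 0.095, 0.1236]
tool_rot: [2.231, -2.21, 0.005]
ft_force: [0.6, -2.0, 0.8]
gripper_width: 0.0104
```

```bash
python3 go2.py .617 .098 .122 -89.5 0 w36
```

```text
std [0.     0.0001 0.    ] mean [0.6182 0.0951 0.1236] zaxis [ 0.001 -0.003 -1.   ] xaxis [ 0.009 -1.     0.003]
shift mm [-2.9  1.2  1.6] turn [-0.  -0.2  0. ] clock 52.55 F [ 0.1 -2.2  3.5] w 0.0103
```

View pics/w36.png

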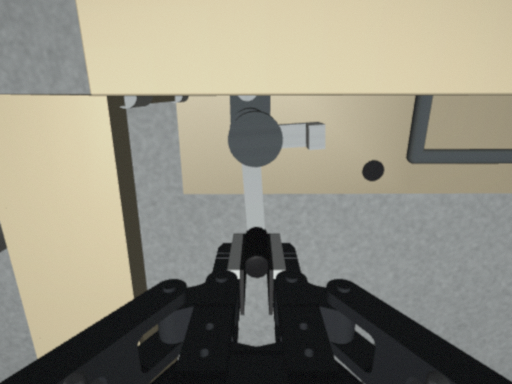

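Emit:
{"method": "drive_tool", "body": {"moves": [0.0092, -0.0009, 0, 0, 0, 0, 0.0092, -0.0025, 0, 0, 0, 0, 0.0086, -0.0041, 0, 0, 0, 0, 0.0078, -0.0056, 0, 0, 0, 0, 0.0067, -0.0068, 0, 0, 0, 0, 0.0055, -0.0079, 0, 0, 0, 0, 0.0041, -0.0087, 0, 0, 0, 0, 0.0025, -0.0093, 0, 0, 0, 0]}}

```text
clock: 53.4
tool_pos: [0.6637, 0.0441, 0.1234]
tool_rot: [2.232, -2.211, -0.003]
ft_force: [2.6, 8.8, 3.6]
gripper_width: 0.0107
```

Emit:
{"method": "drive_tool", "body": {"moves": [0.0005, -0.0085, 0, 0, 0, 0, 0, 0, 0, 0, 0, 0]}}

```text
clock: 53.6
tool_pos: [0.6701, 0.044, 0.1232]
tool_rot: [2.23, -2.208, -0.008]
ft_force: [-7.6, 6.5, 11.4]
gripper_width: 0.0105
```

```bash
python3 go2.py .6735 .0430 .122 -89.5 0 w37
```

```text
std [0. 0. 0.] mean [0.6701 0.044  0.1232] zaxis [-0.006  0.001 -1.   ] xaxis [ 0.01  -1.    -0.001]
shift mm [ 1.  -3.4  1.2] turn [0.3 0.  0.1] clock 53.75 F [-7.9  5.2 11.1] w 0.0111
```

View pics/w37.png

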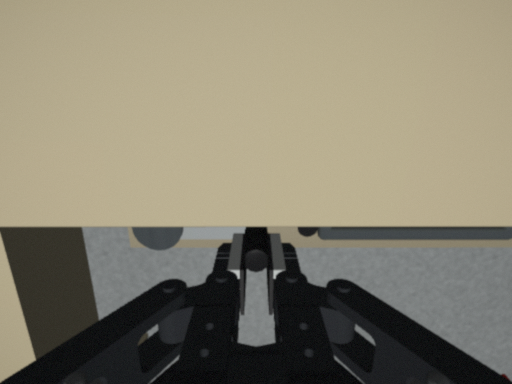

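Emit:
{"method": "drive_tool", "body": {"moves": [0, -0.002, 0, 0, 0, 0, 0, -0.001, 0, 0, 0, 0, 0, 0, 0, 0, 0, 0]}}

```text
clock: 54.1
tool_pos: [0.6704, 0.044, 0.1231]
tool_rot: [2.228, -2.205, -0.012]
ft_force: [-14.1, 5.6, 16.7]
gripper_width: 0.0107
```

Emit:
{"method": "drive_tool", "body": {"moves": [0, 0, 0, 0, 0, 0, 0, 0, 0, 0, 0, 0, 0, 0, -0.04, 0, 0, 0, 0, 0, -0.05, 0, 0, 0, 0, 0.02, -0.02, 0, 0, 0, 0, 0.04, 0, 0, 0, 0, 0, 0, 0, 0, 0, 0], "claw": 0.35}}

```text
clock: 54.8
tool_pos: [0.61, 0.0417, 0.2322]
tool_rot: [2.227, -2.206, -0.004]
ft_force: [-0.2, 0.3, 0.7]
gripper_width: 0.03
```

```bash
python3 go2.py .6735 .0430 .122 -89.5 0 w38; python3 - <<'E'
from h import *
p=cams.get_image("top"); save(p,"t38",(170,50,370,200),4)
E
```

```text
std [0.0023 0.0001 0.0001] mean [0.6134 0.0415 0.2325] zaxis [-0.003 -0.003 -1.   ] xaxis [ 0.009 -1.     0.003]
shift mm [ -1.  -60.1 110.5] turn [ 0.  -0.2  0. ] clock 54.95 F [ 0.2  0.7 -0. ] w 0.0297
```

View pics/w38.png

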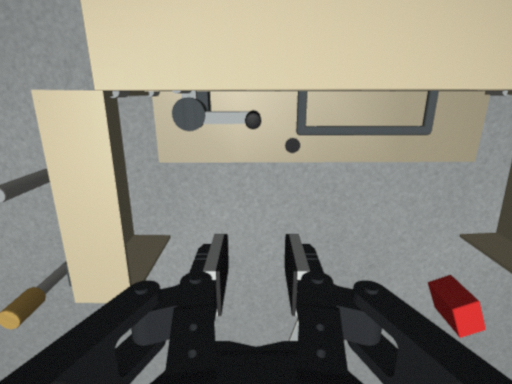

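View pics/t38.png

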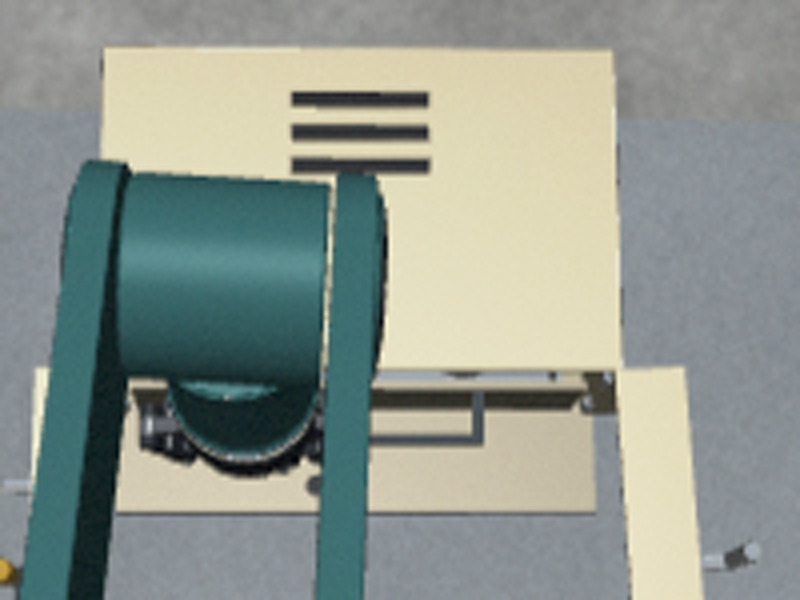

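The lever is back along the tray front: wrist view pivot (189,114), knob (253,119). It stopped hard at 14 N. Now the passive leaf.

Emit:
{"method": "drive_tool", "body": {"moves": [-0.048, -0.002, 0, 0, 0, 0, -0.048, -0.002, 0, 0, 0, 0, -0.048, -0.002, 0, 0, 0, 0, -0.047, -0.002, 0, 0, 0, 0, 0, 0, 0, 0, 0, 0, 0, 0, 0, 0, 0, 0], "claw": 0.32}}

```text
clock: 55.65
tool_pos: [0.6222, 0.234, 0.2314]
tool_rot: [2.233, -2.206, 0.002]
ft_force: [-0.8, 0.2, 0.2]
gripper_width: 0.0274
```

```bash
python3 go2.py .6215 .233 .131 -89.5 0 w39; python3 - <<'E'
from h import *
p=cams.get_image("wrist"); print(proj(p,[[.6215,.233,.15]]))
E
```

```text
std [0.0001 0.0009 0.0001] mean [0.622  0.2325 0.2315] zaxis [-0.001 -0.003 -1.   ] xaxis [ 0.01  -1.     0.003]
shift mm [ -0.5   0.5 100.5] turn [ 0.1 -0.2 -0. ] clock 55.8 F [ 0.4 -0.3 -0.2] w 0.0275
[[254.11292537 203.40073039]]
```

View pics/w39.png

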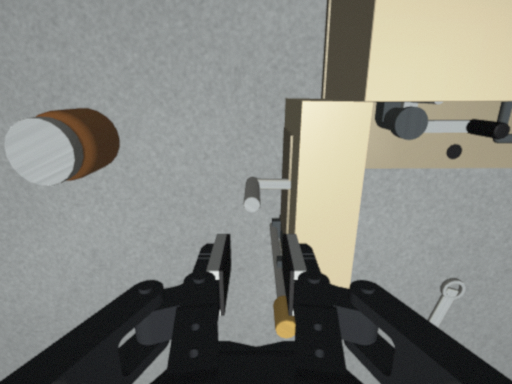

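Emit:
{"method": "drive_tool", "body": {"moves": [-0.001, 0.001, 0.04, 0, 0, 0, 0, 0, 0.035, 0, 0, 0, 0, 0, 0.024, 0, 0, 0, 0, 0, 0, 0, 0, 0, 0, 0, 0, 0, 0, 0]}}

```text
clock: 56.4
tool_pos: [0.6207, 0.2326, 0.1334]
tool_rot: [2.228, -2.21, 0.001]
ft_force: [1.4, 0.2, -0.2]
gripper_width: 0.0275
```

Emit:
{"method": "drive_tool", "body": {"moves": [0, 0, 0, 0, 0, 0, 0, 0, 0, 0, 0, 0, 0, 0, 0, 0, 0, 0, 0, 0, 0, 0, 0, 0], "claw": 0}}

```text
clock: 56.8
tool_pos: [0.6213, 0.2342, 0.1352]
tool_rot: [-2.232, 2.21, -0.003]
ft_force: [-1.8, 2.0, 6.1]
gripper_width: 0.011
```

```bash
python3 arc.py .6937 .1482 .1134 1.6 12
```

```text
pos [0.6213 0.2342 0.1352] radius 0.1124 phase 2.27 F [-1.8  2.   6.1] w 0.011
[ 9.6 11.6] [11.7  9.5] [12.9  7.9] [13.8  6.1] [14.5  4.2] [14.9  2.2] [15.1  0.2] [15.  -1.8] [14.6 -3.8] [14.  -5.7] [13.1 -7.5] [12.  -9.2]
```

Emit:
{"method": "drive_tool", "body": {"moves": [0.0096, 0.011, 0, 0, 0, 0, 0.0117, 0.0095, 0, 0, 0, 0, 0.0129, 0.0079, 0, 0, 0, 0, 0.0138, 0.0061, 0, 0, 0, 0, 0.0145, 0.0042, 0, 0, 0, 0, 0.0149, 0.0022, 0, 0, 0, 0, 0.0151, 0.0002, 0, 0, 0, 0, 0.015, -0.0018, 0, 0, 0, 0]}}

```text
clock: 57.6
tool_pos: [0.5803, 0.1257, 0.1351]
tool_rot: [2.23, -2.207, -0.001]
ft_force: [-2.3, 2.0, 1.8]
gripper_width: 0.0107
```

```bash
python3 arc.py .6937 .1482 .1134 0.533 4
```

```text
pos [0.5803 0.1257 0.1351] radius 0.1156 phase -2.946 F [-2.3  2.   1.8] w 0.0107
[14.2 -5.9] [14.  -5.7] [13.1 -7.5] [12.  -9.2]
```

Emit:
{"method": "drive_tool", "body": {"moves": [0.0146, -0.0042, 0, 0, 0, 0, 0.014, -0.0057, 0, 0, 0, 0, 0.0131, -0.0075, 0, 0, 0, 0, 0.0115, -0.009, 0, 0, 0, 0, 0, 0, 0, 0, 0, 0]}}

```text
clock: 58.1
tool_pos: [0.6101, 0.0734, 0.135]
tool_rot: [-2.23, 2.212, 0.001]
ft_force: [-3.4, 8.7, 10.6]
gripper_width: 0.0108
```

```bash
python3 go2.py .6103 .0725 .131 -89.5 0 w40
```

```text
std [0. 0. 0.] mean [0.6101 0.0734 0.135 ] zaxis [ 0. -0. -1.] xaxis [ 0.009 -1.     0.   ]
shift mm [ 0.9 -0.2  4. ] turn [-0. -0.  0.] clock 58.25 F [-2.7  7.  10.8] w 0.011
```

View pics/w40.png

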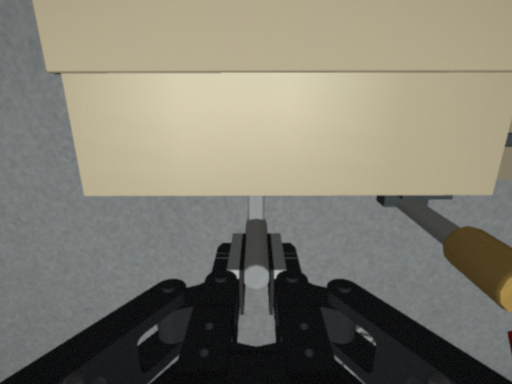

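Emit:
{"method": "drive_tool", "body": {"moves": [0.001, -0.002, 0, 0, 0, 0, 0, -0.001, 0, 0, 0, 0, 0, 0, 0, 0, 0, 0]}}

```text
clock: 58.6
tool_pos: [0.6101, 0.0734, 0.1349]
tool_rot: [2.23, -2.208, -0.005]
ft_force: [-11.4, 10.2, 17.0]
gripper_width: 0.0112
```

The force rises to 11 N with no motion, so the passive leaf is fully shut. I'll release and go to the bolt knob.

Emit:
{"method": "drive_tool", "body": {"moves": [0, 0, 0, 0, 0, 0, 0, 0, 0, 0, 0, 0, 0, 0, -0.04, 0, 0, 0, 0, 0, -0.05, 0, 0, 0, 0, 0, -0.04, 0, 0, 0, 0.037, -0.014, 0, 0, 0, 0, 0.037, -0.014, 0, 0, 0, 0, 0, 0, 0, 0, 0, 0], "claw": 0.45}}

```text
clock: 59.4
tool_pos: [0.6431, -0.007, 0.264]
tool_rot: [2.225, -2.213, 0.008]
ft_force: [0.7, -0.1, -1.0]
gripper_width: 0.0385
```

```bash
python3 go2.py .6385 -.001 .178 -89.5 0 w41; python3 - <<'E'
from h import *
p=cams.get_image("wrist"); print(proj(p,[[.6385,-.001,.194]])); p=cams.get_image("side"); save(p,"s41",(250,120,410,250),5)
E
```

```text
std [0.001  0.0018 0.0004] mean [ 0.6417 -0.0043  0.2634] zaxis [-0.001 -0.004 -1.   ] xaxis [ 0.007 -1.     0.004]
shift mm [-3.3  3.1 85.4] turn [ 0.1 -0.1 -0. ] clock 59.55 F [-0.2  0.3  0.5] w 0.0385
[[255.72216317 211.55698095]]
```

View pics/w41.png

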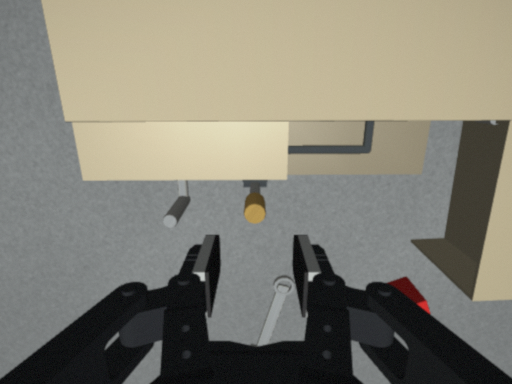

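View pics/s41.png

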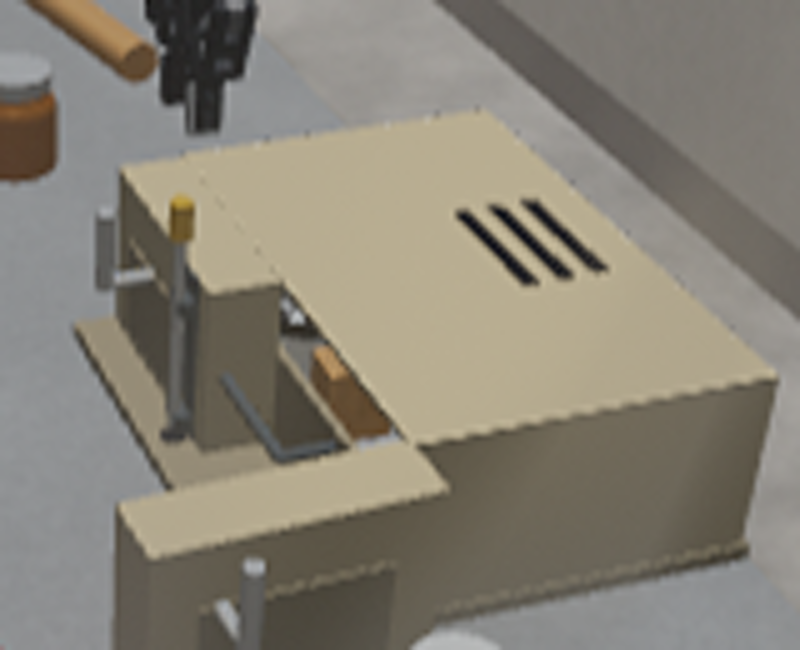

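Emit:
{"method": "drive_tool", "body": {"moves": [-0.003, 0.003, 0.03, 0, 0, 0, 0, 0, 0.03, 0, 0, 0, 0, 0, 0.022, 0, 0, 0, 0, 0, 0, 0, 0, 0]}}

```text
clock: 60.1
tool_pos: [0.6348, 0.0022, 0.1782]
tool_rot: [2.228, -2.204, -0.007]
ft_force: [-1.5, -0.5, -0.0]
gripper_width: 0.038
```

Emit:
{"method": "drive_tool", "body": {"moves": [0, 0, 0, 0, 0, 0, 0, 0, 0, 0, 0, 0, 0, 0, 0, 0, 0, 0, 0, 0, 0, 0, 0, 0], "claw": 0}}

```text
clock: 60.5
tool_pos: [0.6377, -0.0006, 0.1829]
tool_rot: [2.229, -2.207, 0.005]
ft_force: [-2.0, -6.1, -3.1]
gripper_width: 0.0139
```

```bash
python3 go2.py .6385 -.001 .160 -89.5 0 w42
```

```text
std [0. 0. 0.] mean [ 6.377e-01 -6.000e-04  1.829e-01] zaxis [-0.001 -0.006 -1.   ] xaxis [ 0.01  -1.     0.005]
shift mm [ 0.4 -0.8 22.9] turn [ 0.  -0.3  0. ] clock 60.65 F [-2.  -5.6 -3.4] w 0.0138
```

Emit:
{"method": "drive_tool", "body": {"moves": [0, 0, 0.006, 0, 0, 0, 0, 0, 0.006, 0, 0, 0, 0, 0, 0.005, 0, 0, 0, 0, 0, 0.003, 0, 0, 0, 0, 0, 0.001, 0, 0, 0, 0, 0, 0, 0, 0, 0]}}

```text
clock: 61.3
tool_pos: [0.6382, -0.0007, 0.1629]
tool_rot: [2.23, -2.208, 0.007]
ft_force: [-3.1, -6.4, 2.2]
gripper_width: 0.014
```

```bash
python3 go2.py .6385 -.001 .160 -89.5 0 w42
```

```text
std [0. 0. 0.] mean [ 0.6382 -0.0007  0.1629] zaxis [ 0.001 -0.006 -1.   ] xaxis [ 0.01  -1.     0.006]
shift mm [ 0.3 -0.3  2.9] turn [-0.  -0.3  0.1] clock 61.45 F [-1.6 -6.3  1.8] w 0.014
```

Emit:
{"method": "drive_tool", "body": {"moves": [0, 0, 0.0015, 0, 0, 0, 0, 0, 0.001, 0, 0, 0, 0, 0, 0, 0, 0, 0]}}

```text
clock: 61.8
tool_pos: [0.6385, -0.0008, 0.1627]
tool_rot: [2.23, -2.208, 0.009]
ft_force: [-7.0, -6.3, 16.8]
gripper_width: 0.0139
```

Emit:
{"method": "drive_tool", "body": {"moves": [0, 0, 0, 0, 0, 0, 0, 0, 0, 0, 0, 0, 0, 0, 0, 0, 0, 0, 0, 0, -0.04, 0, 0, 0, 0, 0, -0.05, 0, 0, 0, 0, 0, -0.02, 0, 0, 0, 0, 0, 0, 0, 0, 0], "claw": 0.45}}

```text
clock: 62.5
tool_pos: [0.6406, 0.0013, 0.2728]
tool_rot: [-2.23, 2.209, -0.012]
ft_force: [0.4, -0.4, 0.0]
gripper_width: 0.0377
```

```bash
python3 - <<'E'
from h import *
p=cams.get_image("side"); save(p,"s43",(250,120,410,250),5)
E
python3 go2.py .5595 -.2965 .23 -89.5 0 w43
```

```text
std [0.0009 0.     0.0014] mean [0.6378 0.0014 0.268 ] zaxis [-0.001 -0.003 -1.   ] xaxis [ 0.01  -1.     0.003]
shift mm [297.2  80.9  38. ] turn [ 0.2 -0.1  0. ] clock 62.7 F [ 0.7  0.5 -1.3] w 0.0385
```

View pics/s43.png

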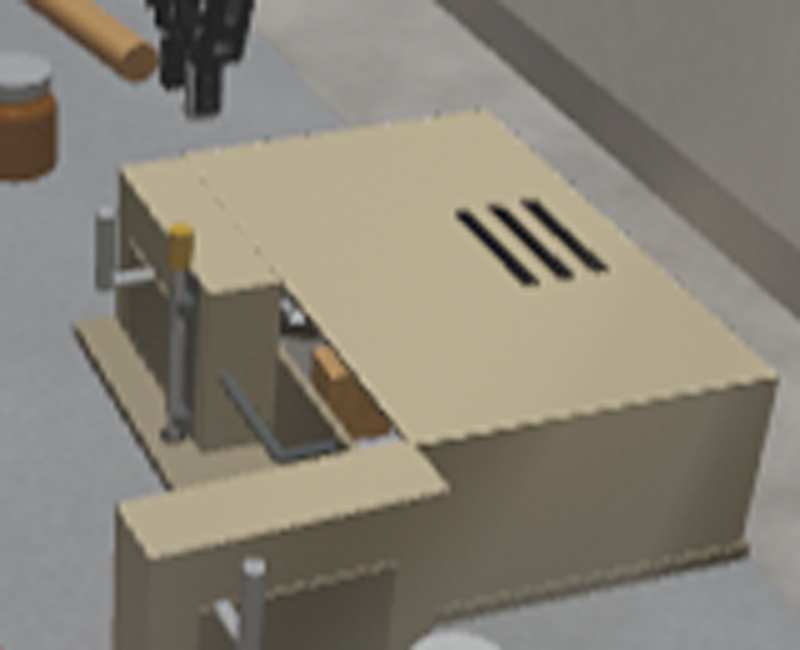

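The bolt is down on its stop (16.8 N, knob back at its starting height). Now the active leaf.

Emit:
{"method": "drive_tool", "body": {"moves": [0.0428, 0.011, 0, 0, 0, 0, 0.0428, 0.011, 0, 0, 0, 0, 0.0428, 0.011, 0, 0, 0, 0, 0.0428, 0.011, 0, 0, 0, 0, 0.0428, 0.011, 0, 0, 0, 0, 0.0428, 0.011, 0, 0, 0, 0, 0.0428, 0.01, 0.03, 0, 0, 0, 0, 0, 0, 0, 0, 0], "claw": 0.32}}

```text
clock: 63.55
tool_pos: [0.5616, -0.3003, 0.236]
tool_rot: [2.222, -2.212, -0.008]
ft_force: [-0.8, 1.2, -0.2]
gripper_width: 0.027
```

```bash
python3 go2.py .5625 -.299 .131 -89.5 0 w44; python3 - <<'E'
from h import *
p=cams.get_image("wrist"); print(proj(p,[[.5625,-.299,.15]]))
E
```

```text
std [0.0011 0.0017 0.0013] mean [ 0.5632 -0.2977  0.2378] zaxis [-0.006 -0.    -1.   ] xaxis [ 0.007 -1.     0.   ]
shift mm [  1.3   0.7 106.8] turn [ 0.2 -0.  -0. ] clock 63.7 F [ 0.1 -0.2 -0.2] w 0.0274
[[260.94046621 202.39453558]]
```

View pics/w44.png

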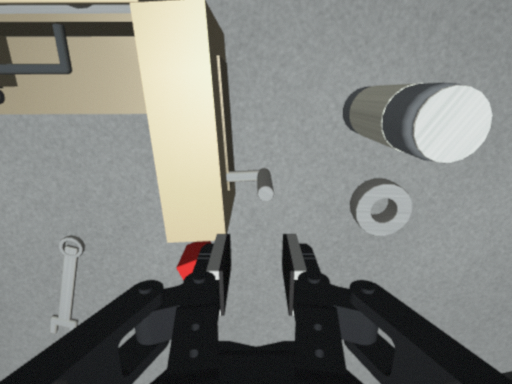

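```bash
python3 - <<'E'
from h import *
p=cams.get_image("wrist"); q=onz(p,265.5,191.5,.15); print(q)
t=cams.get_image("top"); save(t,"t44",(250,120,410,240),5); print((proj(t,[q])-[250,120]+.5)*5-.5)
E
python3 go2.py .5695 -.302 .131 -89.5 0 w45
```

```text
[ 0.57179918 -0.30229658  0.15      ]
[[537.62824977 332.48799636]]
std [0.0001 0.0001 0.    ] mean [ 0.5658 -0.2955  0.2414] zaxis [-0.    -0.003 -1.   ] xaxis [ 0.011 -1.     0.003]
shift mm [  6.5  -3.6 110.4] turn [ 0.  -0.2  0.1] clock 64.05 F [-0.3  0.1 -0.1] w 0.0272
```

View pics/w45.png

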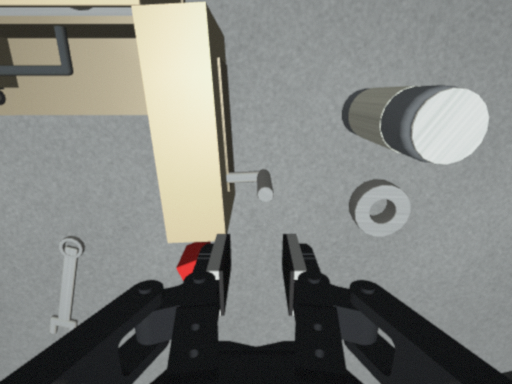

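Emit:
{"method": "drive_tool", "body": {"moves": [0.0065, -0.004, 0.03, 0, 0, 0, 0, 0, 0.03, 0, 0, 0, 0, 0, 0, 0, 0, 0, 0, 0, 0, 0, 0, 0]}}

```text
clock: 64.5
tool_pos: [0.5691, -0.3028, 0.181]
tool_rot: [2.23, -2.209, -0.0]
ft_force: [-0.6, -0.3, 0.9]
gripper_width: 0.0273
```

```bash
python3 go2.py .5695 -.302 .131 -89.5 0 w46
```

```text
std [0.0005 0.0004 0.0007] mean [ 0.5698 -0.3034  0.1822] zaxis [ 0.    -0.003 -1.   ] xaxis [ 0.01  -1.     0.003]
shift mm [-1.4  0.3 51.2] turn [-0.1 -0.3  0.1] clock 64.65 F [ 0.4 -0.5 -0.7] w 0.0276
```

View pics/w46.png

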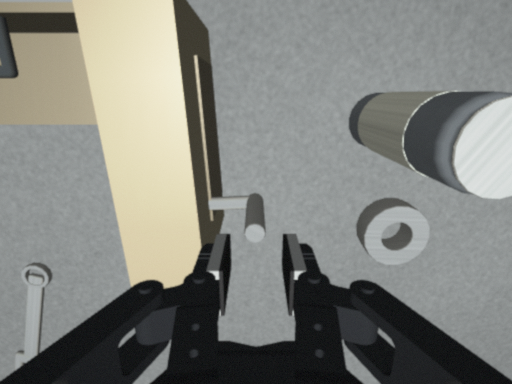

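The bar (255,232) lies centred between the pads. Descend and grip.

Emit:
{"method": "drive_tool", "body": {"moves": [0, 0, 0.03, 0, 0, 0, 0, 0, 0.019, 0, 0, 0, 0, 0, 0, 0, 0, 0]}}

```text
clock: 65.0
tool_pos: [0.5679, -0.3025, 0.1304]
tool_rot: [2.23, -2.208, -0.004]
ft_force: [-0.1, 0.2, -1.3]
gripper_width: 0.0272
```

Emit:
{"method": "drive_tool", "body": {"moves": [0, 0, 0, 0, 0, 0, 0, 0, 0, 0, 0, 0, 0, 0, 0, 0, 0, 0, 0, 0, 0, 0, 0, 0], "claw": 0}}

```text
clock: 65.4
tool_pos: [0.5698, -0.3036, 0.1331]
tool_rot: [2.23, -2.209, 0.005]
ft_force: [0.6, 0.3, 2.5]
gripper_width: 0.011
```

```bash
python3 arc.py .6969 -.2118 .1587 -1.62 16
```

```text
pos [ 0.5698 -0.3036  0.1331] radius 0.1568 phase -2.516 F [0.6 0.3 2.5] w 0.011
[-12.4  10.2] [-14.4   7.2] [-15.    5.7] [-15.5   4.2] [-15.9   2.6] [-16.   1.] [-16.   -0.7] [-15.9  -2.3] [-15.6  -3.9] [-15.1  -5.4] [-14.5  -6.9] [-13.7  -8.4] [-12.8  -9.7] [-11.7 -11. ] [-10.6 -12.1] [ -9.3 -13.1]
```

Emit:
{"method": "drive_tool", "body": {"moves": [-0.0128, 0.0092, 0, 0, 0, 0, -0.0144, 0.0072, 0, 0, 0, 0, -0.015, 0.0057, 0, 0, 0, 0, -0.0155, 0.0042, 0, 0, 0, 0, -0.0159, 0.0026, 0, 0, 0, 0, -0.016, 0.001, 0, 0, 0, 0, -0.016, -0.0007, 0, 0, 0, 0, -0.0159, -0.0023, 0, 0, 0, 0]}}

```text
clock: 66.2
tool_pos: [0.5404, -0.1818, 0.1329]
tool_rot: [2.229, -2.209, 0.003]
ft_force: [-3.3, -0.6, 6.8]
gripper_width: 0.0112
```

```bash
python3 arc.py .6969 -.2118 .1577 -0.81 8
```

```text
pos [ 0.5404 -0.1818  0.1329] radius 0.1594 phase 2.952 F [-3.3 -0.6  6.8] w 0.0112
[-15.1  -5.6] [-15.   -5.5] [-14.4  -7. ] [-13.6  -8.4] [-12.7  -9.7] [-11.6 -10.9] [-10.5 -12.1] [ -9.2 -13.1]
```

Emit:
{"method": "drive_tool", "body": {"moves": [-0.0153, -0.0045, 0, 0, 0, 0, -0.015, -0.0055, 0, 0, 0, 0, -0.0144, -0.007, 0, 0, 0, 0, -0.0136, -0.0084, 0, 0, 0, 0, -0.0127, -0.0097, 0, 0, 0, 0, -0.0116, -0.0109, 0, 0, 0, 0, -0.0105, -0.0121, 0, 0, 0, 0, -0.008, -0.0115, 0, 0, 0, 0]}}

```text
clock: 67.0
tool_pos: [0.6106, -0.0797, 0.1329]
tool_rot: [2.231, -2.209, 0.005]
ft_force: [0.5, -0.2, 6.4]
gripper_width: 0.0111
```

Emit:
{"method": "drive_tool", "body": {"moves": [0, 0, 0, 0, 0, 0, 0, 0, 0, 0, 0, 0]}}

```text
clock: 67.2
tool_pos: [0.6114, -0.0793, 0.1329]
tool_rot: [-2.233, 2.209, -0.006]
ft_force: [0.2, 2.5, 7.9]
gripper_width: 0.0111
```

```bash
python3 go2.py .6107 -.0786 .133 -89.5 0 w47
```

```text
std [0.0001 0.0001 0.    ] mean [ 0.6112 -0.0794  0.1329] zaxis [ 0.003 -0.002 -1.   ] xaxis [ 0.01  -1.     0.002]
shift mm [-0.8  0.5 -0.1] turn [-0.1 -0.1  0.1] clock 67.35 F [0.3 2.4 6.5] w 0.0112
```

View pics/w47.png

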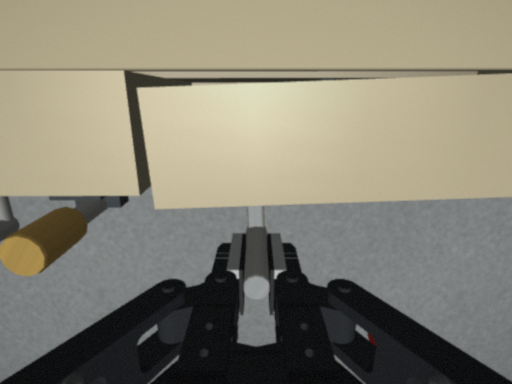

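The leaf is still about 6 mm ajar at its free edge (gap rows 70–87). Pushing on.

Emit:
{"method": "drive_tool", "body": {"moves": [-0.002, -0.003, 0, 0, 0, 0, -0.001, -0.002, 0, 0, 0, 0, 0, 0, 0, 0, 0, 0]}}

```text
clock: 67.7
tool_pos: [0.6154, -0.0767, 0.1329]
tool_rot: [2.231, -2.21, 0.004]
ft_force: [-0.7, 2.1, 7.9]
gripper_width: 0.0115
```

Emit:
{"method": "drive_tool", "body": {"moves": [0, -0.002, 0, 0, 0, 0, 0, 0, 0, 0, 0, 0]}}

```text
clock: 67.9
tool_pos: [0.6158, -0.0764, 0.1329]
tool_rot: [2.23, -2.209, -0.0]
ft_force: [-5.7, 2.9, 12.7]
gripper_width: 0.0111
```

```bash
python3 go2.py .6107 -.0786 .133 -89.5 0 w48
```

```text
std [0. 0. 0.] mean [ 0.6158 -0.0764  0.1328] zaxis [-0.002 -0.002 -1.   ] xaxis [ 0.01  -1.     0.002]
shift mm [ 2.2  5.1 -0.2] turn [ 0.1 -0.1  0. ] clock 68.05 F [-4.9  2.5 11.9] w 0.011
```

View pics/w48.png

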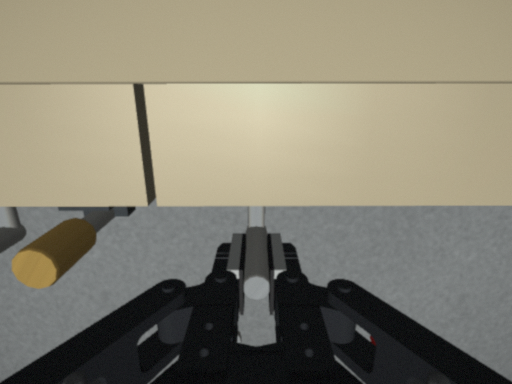

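Both leaves are now flush with each other and the roof edge (rows 83 and 206). I'll press slightly, release and retreat upward.

Emit:
{"method": "drive_tool", "body": {"moves": [0, -0.0015, 0, 0, 0, 0, 0, 0, 0, 0, 0, 0]}}

```text
clock: 68.3
tool_pos: [0.6158, -0.0764, 0.1328]
tool_rot: [2.229, -2.207, -0.003]
ft_force: [-8.9, 2.5, 16.2]
gripper_width: 0.0112
```

Emit:
{"method": "drive_tool", "body": {"moves": [0, 0, 0, 0, 0, 0, 0, 0, 0, 0, 0, 0, 0, 0, 0, 0, 0, 0, 0, 0, -0.03, 0, 0, 0, 0, 0, -0.05, 0, 0, 0, 0, 0.03, -0.04, 0, 0, 0, 0, 0.04, -0.03, 0, 0, 0, 0, 0, 0, 0, 0, 0], "claw": 0.35}}

```text
clock: 69.1
tool_pos: [0.5467, -0.0776, 0.2858]
tool_rot: [2.231, -2.211, 0.009]
ft_force: [1.2, -1.1, -0.3]
gripper_width: 0.0301
```

```bash
python3 - <<'E'
from h import *
p=cams.get_image("side"); save(p,"s49",(250,120,410,250),5); p=cams.get_image("top"); save(p,"t49",(180,50,340,190),5)
p=cams.get_image("wrist"); save(p,"w49")
E
```

```text
(no output)
```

View pics/s49.png

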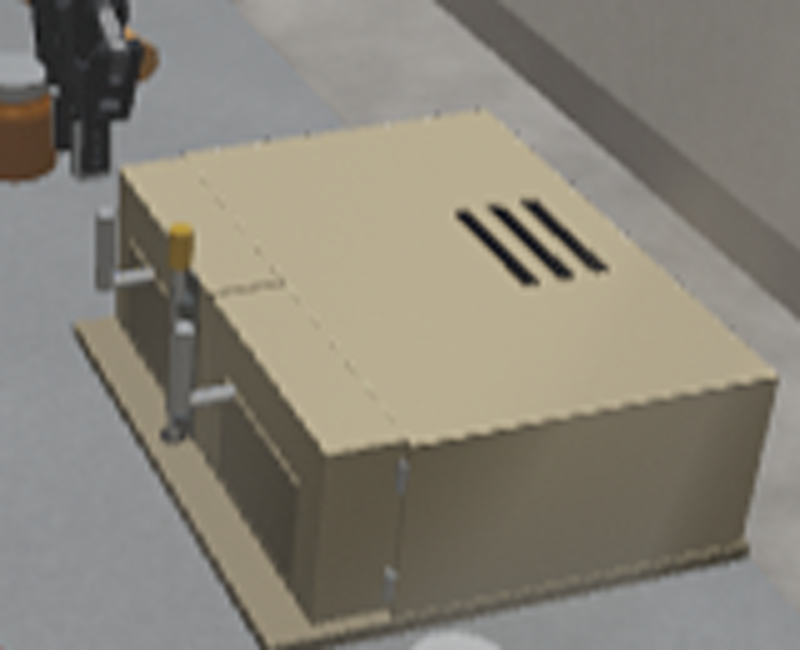

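View pics/w49.png

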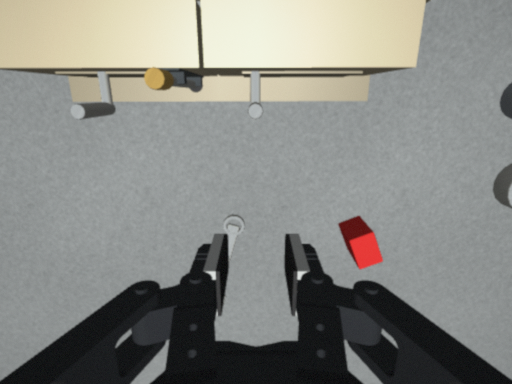

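Both leaves are shut and flush, and the bolt is down. Before handing in, one last look for a pulley, since the gripper hid part of the bench at the start.

```bash
python3 - <<'E'
from h import *
for n in("top","side"):
    p=cams.get_image(n); save(p,n+"50"); 
    for k in ("pulley_mid","filter_mid","jar","spray"): print(n,k,[(round(d["conf"],2),np.round(d["bbox"]).tolist()) for d in nets.silhouettes(k,p)])
E
```

```text
top pulley_mid []
top filter_mid []
top jar [(0.63, [89.0, 149.0, 35.0, 33.0])]
top spray [(0.88, [376.0, 159.0, 36.0, 28.0])]
side pulley_mid []
side filter_mid []
side jar [(0.94, [246.0, 130.0, 20.0, 30.0]), (0.21, [326.0, 248.0, 26.0, 64.0])]
side spray [(0.96, [326.0, 244.0, 27.0, 68.0]), (0.31, [269.0, 152.0, 35.0, 58.0])]
```

View pics/top50.png

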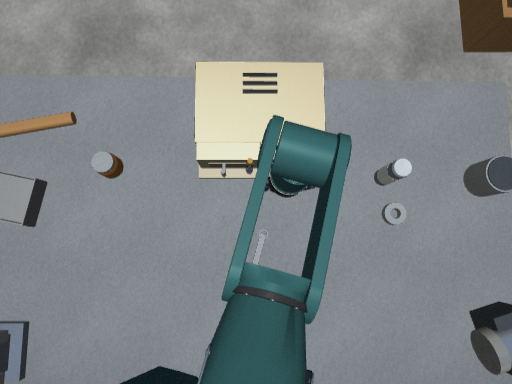

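View pics/side50.png

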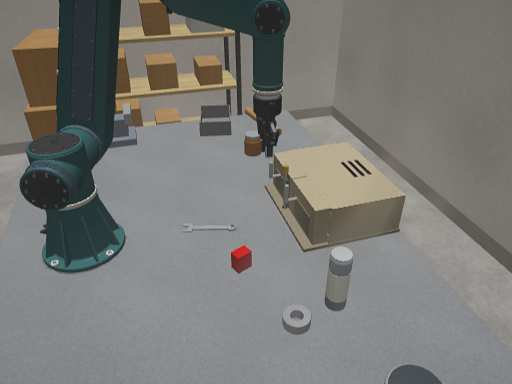

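No pulley is on the bench. The jar (107,165 top), spray can (394,172) and wrench (260,250) are where they were, and the gripper is clear of everything.

```bash
python3 -c "
from bench import hand_in
print(hand_in())"
```

```text
the job is handed in; nothing more can be done
None
```

I put the fuel filter, the cardboard carton and the smaller bearing ring away in the locker and handed the job in at about 70 s of the 210 s. There was no pulley on the bench.

- **Sequence:** I drew the bolt with the passive leaf still shut. Then I opened both leaves to about 1.6 rad, swung the lever free and pulled the tray to its stop. The parts stand side by side on the tray floor, none on another. After that I pushed the tray home, locked the lever, shut the passive leaf, pushed the bolt down, and shut the active leaf last.
- **Knock on the way:** The filter was knocked about 25 mm aside before I reached for it; I measured its place again and picked it up there.
- **Stops felt:** At the end of its travel each pushed back without moving further: tray 12 N, lever 14 N, passive leaf 11 N, bolt 17 N and active leaf 9 N.
- **Last pictures:** Both leaves are flush with each other and the roof edge, and the bolt knob is back at its starting height. The jar, spray can and wrench look undisturbed. The gripper is clear of everything.
- **Disagreements:** The active leaf was still about 6 mm ajar after its first closing arc, so I pushed it on until flush. Its pull had also sat a few millimetres off where I released it. Both were put right, and no check failed at the end. The joint values themselves could not be read, so these checks rest on pictures and forces.

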